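Set up the sample rotator for a run

TASK

Set up the sample rotator for tonight's run. First lower the carousel gently into the spindle, with its two slots over the drive dogs and the plate fully home on the spindle face, and turn the black knob on its hub clockwise to its stop to lock it down; then stand every sample jar upright in a pocket of its own, right down on the carousel, and see that every cap ends screwed tight, clockwise to its stop. Leave the sieve, the fossil and the brush where they lie.

Things in the scene. Friction and masses are not known exactly. Their poses are not given: they have to be found in the camera images.
- rotator: Sample rotator, fixed: white housing 180 x 180 mm, 50 mm high, a round steel spindle nose 72 mm dia rising from its middle to 96 mm above the bench. Its brake is on: the spindle does not turn. Origin at the centre of the underside, z up; the two drive dogs stand along its x axis.
- spindle (a point): Centre of the flat top face of the spindle nose, axes as the rotator's. Here opens a tapered bore, 34 mm dia at the mouth, 21 mm at the bottom, 46 mm deep. Two steel dogs stand on the face, at 22 to 33 mm from the centre along +x and -x, 10 mm wide, 11 mm high (the top 4 mm is 6 mm wide).
- carousel: Loose carousel, 0.54 kg: square aluminium plate 142 x 142 x 12 mm with 4 square pockets on top and a hub in the middle; below it a steel tapered shank 40 mm long, 32 mm dia at the plate, 19 mm at the tip. Origin at the centre of the plate's underside, z up. It starts parked on the stand. When home, its origin lies at spindle; resting on top of the dogs it is 11 mm too high.
- slot (a point): Middle of one of the carousel's two drive slots, at its underside, on its +x axis; the other lies opposite, on -x. Each runs right through the plate, 20 to 35.5 mm from the hub axis, 13.4 mm wide. The dogs show in them when the carousel is home; either way round fits. A dark line on top runs from each slot to the plate's edge.
- hub (a point): On the hub axis at mid-height of the black knob, 52 mm above the carousel's origin. The knob is round, 42 mm dia, 24 mm high (40 to 64 mm above the origin), on a neck 26 mm dia; the carousel is lifted by it.
- stand: Parking stand, fixed: black plastic ring 92 mm outside, 48 mm inside, 50 mm high. Origin at the centre of its underside.
- knob (a joint): Turn of the tie-down knob on the hub axis, rad, growing clockwise from above: 0 to 0.4 at the start (slack), 2.4 = locked, at its stop. It stays where left (friction 0.1 N m, so the carousel can be lifted and steered by it) and does not rise or fall. A white line on its top points along the carousel's +x at 0.
- pocket1 (a point): Centre of the floor of pocket 1 of the carousel (44 mm from the hub axis in x and in y, 12 mm above the carousel's origin), axes as the carousel's. Square pocket 43.5 mm inside, walls 3 mm thick and 18 mm high, sides parallel to the carousel's x and y.
- pocket2 (a point): Centre of the floor of pocket 2 of the carousel (44 mm from the hub axis in x and in y, 12 mm above the carousel's origin), axes as the carousel's. Square pocket 43.5 mm inside, walls 3 mm thick and 18 mm high, sides parallel to the carousel's x and y.
- pocket3 (a point): Centre of the floor of pocket 3 of the carousel (44 mm from the hub axis in x and in y, 12 mm above the carousel's origin), axes as the carousel's. Square pocket 43.5 mm inside, walls 3 mm thick and 18 mm high, sides parallel to the carousel's x and y.
- pocket4 (a point): Centre of the floor of pocket 4 of the carousel (44 mm from the hub axis in x and in y, 12 mm above the carousel's origin), axes as the carousel's. Square pocket 43.5 mm inside, walls 3 mm thick and 18 mm high, sides parallel to the carousel's x and y.
- jar1: Screw-cap sample jar 1 of up to 4 (absent: None), 0.1 to 0.2 kg: square white body 40 x 40 x 45 mm (lowest 5 mm stepped in to 36 x 36), round neck 30 mm dia to 57 mm, round ribbed grey cap 38 mm dia from 57 to 83 mm up. Origin at the centre of the underside, z up, x and y square to the sides; a small black pip on the shoulder at +x. It can be carried by its cap.
- jar2: Screw-cap sample jar 2 of up to 4 (absent: None), 0.1 to 0.2 kg: square white body 40 x 40 x 45 mm (lowest 5 mm stepped in to 36 x 36), round neck 30 mm dia to 57 mm, round ribbed grey cap 38 mm dia from 57 to 83 mm up. Origin at the centre of the underside, z up, x and y square to the sides; a small black pip on the shoulder at +x. It can be carried by its cap.
- jar3: Screw-cap sample jar 3 of up to 4 (absent: None), 0.1 to 0.2 kg: square white body 40 x 40 x 45 mm (lowest 5 mm stepped in to 36 x 36), round neck 30 mm dia to 57 mm, round ribbed grey cap 38 mm dia from 57 to 83 mm up. Origin at the centre of the underside, z up, x and y square to the sides; a small black pip on the shoulder at +x. It can be carried by its cap.
- jar4: Screw-cap sample jar 4 of up to 4 (absent: None), 0.1 to 0.2 kg: square white body 40 x 40 x 45 mm (lowest 5 mm stepped in to 36 x 36), round neck 30 mm dia to 57 mm, round ribbed grey cap 38 mm dia from 57 to 83 mm up. Origin at the centre of the underside, z up, x and y square to the sides; a small black pip on the shoulder at +x. It can be carried by its cap.
- cap1 (a joint): Turn of the captive screw cap of jar 1 about the jar's axis, rad, growing clockwise from above: 0.3 to 1.3 at the start (loose), 3.0 = tight, at its stop. It stays where left (friction 0.05 N m), never rises or comes off; the jar must be kept from turning, as a pocket does. When tight, the black line on the cap points at the pip on the shoulder.
- cap2 (a joint): Turn of the captive screw cap of jar 2 about the jar's axis, rad, growing clockwise from above: 0.3 to 1.3 at the start (loose), 3.0 = tight, at its stop. It stays where left (friction 0.05 N m), never rises or comes off; the jar must be kept from turning, as a pocket does. When tight, the black line on the cap points at the pip on the shoulder.
- cap3 (a joint): Turn of the captive screw cap of jar 3 about the jar's axis, rad, growing clockwise from above: 0.3 to 1.3 at the start (loose), 3.0 = tight, at its stop. It stays where left (friction 0.05 N m), never rises or comes off; the jar must be kept from turning, as a pocket does. When tight, the black line on the cap points at the pip on the shoulder.
- cap4 (a joint): Turn of the captive screw cap of jar 4 about the jar's axis, rad, growing clockwise from above: 0.3 to 1.3 at the start (loose), 3.0 = tight, at its stop. It stays where left (friction 0.05 N m), never rises or comes off; the jar must be kept from turning, as a pocket does. When tight, the black line on the cap points at the pip on the shoulder.
- sieve: Bystander: brass sieve 150 mm dia, 38 mm high, with rock chips. Origin at the centre of its underside.
- fossil: Bystander: limestone slab with an ammonite, about 160 x 125 x 35 mm. Origin at the centre of its underside.
- brush: Bystander: flat brush 180 mm long, 48 mm wide, 13 mm high, lying along its x axis. Origin under its ferrule.
Things that resemble listed ones, but are neither listed nor needed, are in the scene too. Leave any green or orange look-alike of the jar4 alone. What is shaped like the jar1 but red is not meant.

How it is judged:
On the way, in this order (a step that is already met when the one before it is completed fails the run):
1. the carousel sits home in the spindle with its slots over the dogs, and its knob is turned to the stop (horizontal distance between carousel and spindle below 0.003 m and distance between carousel and spindle below 0.004 m and angle between carousel's own z axis and vertical below 0.04 rad and angle between the x axis of carousel and the x axis of rotator, either way round below 0.12 rad and value of joint knob above 2.25 rad), for 0.2 s.
2. after that, every jar stands home in a pocket ((distance between jar1 and pocket1 below 0.006 m or distance between jar1 and pocket2 below 0.006 m or distance between jar1 and pocket3 below 0.006 m or distance between jar1 and pocket4 below 0.006 m) and angle between each of jar1, jar2, jar3, jar4's own z axis and vertical below 0.1 rad and (distance between jar2 and pocket1 below 0.006 m or distance between jar2 and pocket2 below 0.006 m or distance between jar2 and pocket3 below 0.006 m or distance between jar2 and pocket4 below 0.006 m) and (distance between jar3 and pocket1 below 0.006 m or distance between jar3 and pocket2 below 0.006 m or distance between jar3 and pocket3 below 0.006 m or distance between jar3 and pocket4 below 0.006 m) and (distance between jar4 and pocket1 below 0.006 m or distance between jar4 and pocket2 below 0.006 m or distance between jar4 and pocket3 below 0.006 m or distance between jar4 and pocket4 below 0.006 m)), for 0.2 s.
At the end, for the whole second after the job is handed in: Carousel origin within 4 mm of the spindle face centre (3 mm sideways), upright, slots within 0.12 rad of the dogs, knob past 2.25 rad; each jar present upright, underside within 6 mm of the centre of a pocket's floor, cap past 2.85 rad; all at rest (all of step 1 and all of step 2 and value of joint each of cap1, cap2, cap3, cap4 above 2.85 rad and linear speed of each of carousel, jar1, jar2, jar3, jar4 below 0.02 m/s); the robot touches nothing.
It fails at once if the sieve, the fossil or the brush is moved more than 3 cm (distance of any of sieve, fossil, brush from where it was at the start of the episode above 0.03 m).
It fails at once if the carousel is dropped or rammed onto the rotator (more than 100 N while its knob is still slack) (contact force between carousel and rotator above 100 N and value of joint knob below 1 rad).
Of jar1, jar2, jar3, jar4 only 2 to 4 are there at a start; the rules pass over those that are not, and their reading is None.
At some moment in a run one of jar1, jar2, jar3, jar4 may be knocked a few centimetres aside while the robot is not near it.
It also fails if it takes over 210 s, if anything falls off the work surface, if the arm or the gripper's body presses on something with over 40 N, if the wrist force passes 120 N, or if a joint passes its speed limit or range.

ROBOT

A 6-joint arm with a two-finger parallel gripper is mounted at the origin on the work surface. World frame = base frame: x ahead of the robot, y to its left, z up, the work surface at z = 0. Lengths are in m, angles in rad, forces in N, time in s.
With the tool pointing down it reaches from about 0.3 to 0.875 m from the base axis. Payload 4.2 kg.
Tool frame: the origin (TCP) lies midway between the tips of the shut fingers; the grasp point (between the pads) lies robot.grip_depth behind it (robot.grip_depth is the distance from the TCP to the grasp point, in m); z points along the fingers, y is the line along which they close (so a half turn about z gives the same grasp; the last joint's range is limited). The gripper opens to 85 mm and grips with 20 to 120 N. Pads are 22 mm wide; open, the fingers measure 114 mm over their backs; the gripper's body (76 mm by 85 mm) begins 54 mm behind the grasp point. The pads swing forward as they close: fully open they stand 13 mm farther back than shut.
Start: joints at [-1.188, 0.32, 1.565, -0, 1.257, -0.02], TCP at [0.225, -0.529, 0.231] pointing down, gripper open.
Joint ranges: [-3.11, 3.11], [-0.84, 2.01], [0.21, 2.61], [-1.34, 4.49], [0.05, 2.63], [-2.56, 2.56]. Speed limits (rad/s): [2.57, 2.57, 3.14, 3.14, 3.14, 3.14].

INTERFACE

Orientations are given as a unit quaternion [x, y, z, w].
In Python, from bench import robot gives the robot as it stands. The module is installed in compiled form; this text tells all that it offers.
- The arm moves only by the tool send_rows, never from a script. Its argument "moves" is a list of rows, each a list of 3 entries, a list of its own where there are three numbers: the shift along the tool's x, y, z in mm, then the turn about the tool's z in degrees, then the opening, from 0 (shut) to 1 (fully open). A call has exactly 8 rows; each row shifts and turns the commanded pose from where the row before left it, along the tool's axes as they then stand; what a row does not reach is not made up. A row lasts 1/8 s, in which the tool goes at most 62.5 mm and 10.7 degrees, less where a joint would pass 70% of its speed; a pose out of reach is approached as far as the arm can. A call is refused whole if a number of a shift passes 62.5 or a number of a turn 10.7, either way. A call with a gripper value outside its range is refused whole. The fingers move at their own pace and stop on an object; "squeeze" is the grip in N (left out, the last holds). Time passes only in rows, so rows that do not move let the fingers close, or fill a call up. It gives the time, the measured TCP pose, the force, the opening and the grip force at its end, in the units of the state.
- robot.observe(): the state, without advancing time (a new reading comes with each control period).
- robot.camera(name): name is "scene" or "side" or "wrist"; returns a dict with "frame" (384x512x3 uint8, red, green, blue), "fov_y" (degrees; the focal length in pixels is half the picture's height over the tangent of half this angle, whatever the lens; pixels are square), "cx", "cy" (the principal point, pixels), "view" (4x4, takes a point from world to camera coordinates). Camera axes: x right, y down, z forward; pixel columns grow to the right and rows downward; lengths in m; the calibration is good to about 2 mm. The wrist camera is an equidistant fisheye: a pixel r from the principal point sees the ray r / f radians off the axis. A picture is of the moment at which its call begins. There is no depth.
- robot.finish_job(): hands the job in; it is judged then, once.
The state is a dict: "time": time; "joint_positions": joint angles; "joint_vel": joint speeds; "joint_torque": joint torques, N m; "tcp_pos": TCP position; "orientation": TCP orientation; "ft_force": force on the tool from outside, world axes, zero at the start; "ft_torque": the same for the moment, N m; "width": opening from 0.0 (shut) to 1.0 (fully open); "grasp_force": force on a finger pad.
Only numpy, scipy, OpenCV 4.12 (cv2) and the standard library are available. Lean on these libraries where they do the work, as an engineer would, in place of code of your own. Each camera call takes 0.05 s, during which the arm holds its last target. There are 200 camera calls.

## Working session

There is one attempt and no reset: what is moved stays moved. The work goes in short steps, Python scripts to look and compute and a tool call to move; the robot and the scene stay as the last step left them, time stands still between calls to the robot, and variables do not carry over. Pictures are saved under pics/ and viewed, at most 14 in all, crops included, and the job is handed in when it is done.

Besides the shell and the picture viewer there is one more tool, called after ">>>" as name(argument=value, ...), one argument or row to a line, values as JSON. send_rows: Moves the arm, as the interface text tells. Its arguments: {"type":"object","properties":{"moves":{"type":"array"},"squeeze":{"type":"number"}},"required":["moves"]}

```bash
mkdir -p pics; cat > h.py <<'E'
import numpy as np, cv2
from bench import robot
def cam(n):
    c=robot.camera(n); c['f']=192/np.tan(np.radians(c['fov_y'])/2); c['n']=n; c['view']=np.array(c['view']); return c
def ray(c,u,v):
    x,y=(u-c['cx'])/c['f'],(v-c['cy'])/c['f']
    if c['n']=='wrist':
        r=np.hypot(x,y)+1e-12; d=np.array([x/r*np.sin(r),y/r*np.sin(r),np.cos(r)])
    else: d=np.array([x,y,1.])
    R,t=c['view'][:3,:3],c['view'][:3,3]
    return -R.T@t, R.T@d
def onz(c,u,v,z):
    o,d=ray(c,u,v); return (o+d*(z-o[2])/d[2])[:2]
def proj(c,p):
    q=c['view'][:3,:3]@np.array(p)+c['view'][:3,3]
    if c['n']=='wrist':
        r=np.hypot(q[0],q[1])+1e-12; a=np.arctan2(r,q[2])*c['f']; return c['cx']+a*q[0]/r,c['cy']+a*q[1]/r
    return c['cx']+c['f']*q[0]/q[2],c['cy']+c['f']*q[1]/q[2]
def save(c,name,crop=None,s=1):
    im=c['frame'][:,:,::-1]
    if crop: im=im[crop[1]:crop[3],crop[0]:crop[2]]
    cv2.imwrite('pics/'+name,cv2.resize(im,None,fx=s,fy=s,interpolation=cv2.INTER_CUBIC))
E
python3 - <<'E'
from h import *
import pickle
for n in ('scene','side','wrist'):
    c=cam(n); pickle.dump(c,open(n+'.pkl','wb')); save(c,n+'0.png',s=1.5)
    o,d=ray(c,c['cx'],c['cy']); print(n,c['fov_y'],c['cx'],c['cy'],o.round(3),d.round(3))
print(robot.observe(),robot.grip_depth)
E
```

```text
scene 51.52129160560048 253.1268884102771 193.05565461602856 [0.883 0.397 0.828] [-0.33  -0.515 -0.791]
side 43.843853619212275 255.9308924433302 190.22821896374927 [ 0.39  -0.954  0.581] [ 0.168  0.862 -0.479]
wrist 65.70646984690485 256.63235080257425 197.4680098674609 [ 0.289 -0.5    0.373] [-0.253 -0.106 -0.962]
{'time': 0.15, 'joint_positions': array([-1.18796661e+00,  3.20126485e-01,  1.56537183e+00, -1.15087986e-05,
        1.25739193e+00, -1.99682419e-02]), 'joint_vel': array([-0.00187739, -0.00284142, -0.00277987,  0.00143413, -0.00148049,
        0.00083509]), 'joint_torque': array([ 4.27604864e-04, -4.15844357e+01, -2.34345353e+01, -7.93043250e-05,
        5.95680773e-03,  2.50840799e-06]), 'tcp_pos': array([ 0.22528147, -0.52865426,  0.23069654]), 'orientation': array([ 9.79787122e-01,  2.00041931e-01, -1.22449595e-04, -6.37157665e-04]), 'ft_force': array([0.11638889, 0.78712116, 0.6836864 ]), 'ft_torque': array([-0.03649446,  0.05007526,  0.0197392 ]), 'grasp_force': 0.0, 'width': 0.9955180413538189} 0.0187
```

View pics/scene0.png

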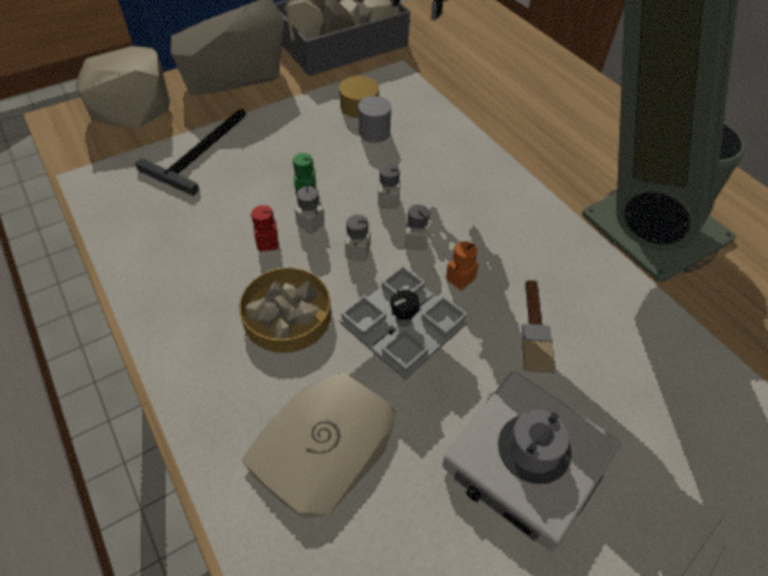

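View pics/side0.png

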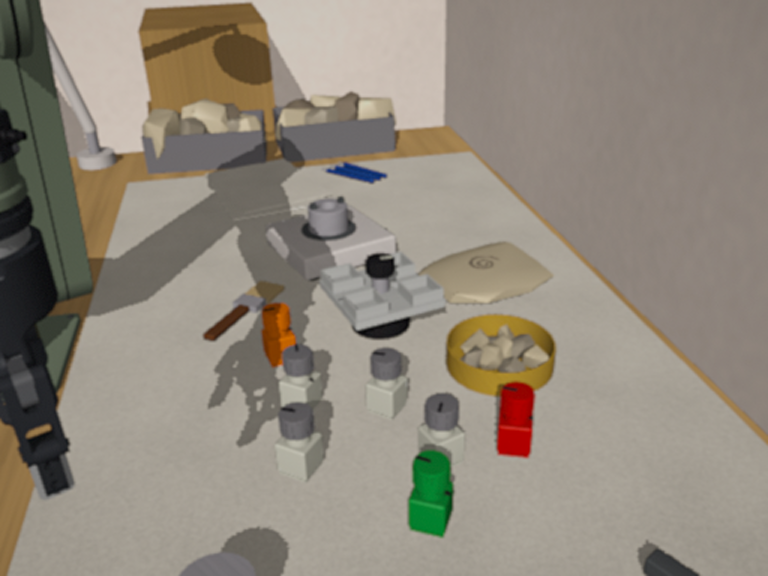

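The scene view at 1.5x shows four grey-capped white jars at (308,205), (390,183), (357,232) and (418,220). The look-alikes are red (264,228), green (304,172) and orange (462,264). The carousel knob is at (404,303) and the spindle face at (541,433).

```bash
cat >> h.py <<'E'
def tri(a,pa,b,pb):
    o1,d1=ray(a,*pa); o2,d2=ray(b,*pb)
    s=np.linalg.lstsq(np.c_[d1,-d2],o2-o1,rcond=None)[0]
    p,q=o1+s[0]*d1,o2+s[1]*d2; return (p+q)/2,np.linalg.norm(p-q)
E
python3 - <<'E'
from h import *
import pickle
a=pickle.load(open('scene.pkl','rb'));b=pickle.load(open('side.pkl','rb'))
S=1.5
for n,p,z,q in [('knobtop',(404,298),.114,(380,262)),('spindle',(541,430),.096,(328,205)),('jA',(308,194),.083,(296,411)),('jB',(390,175),.083,(297,353)),
 ('jC',(357,224),.083,(441,404)),('jD',(418,213),.083,(386,356))]:
    P=np.array(p)/S
    print(n,onz(a,*P,z).round(3),onz(b,*np.array(q)/S,z).round(3))
for n,p,z in [('fos',(322,437),.03),('sieve',(285,300),.038),('brush',(538,330),.01),('orange',(465,250),.08),('red',(263,213),.083),('green',(303,160),.083)]: print(n,onz(a,*np.array(p)/S,z).round(3))
E
```

```text
knobtop [ 0.562 -0.035] [ 0.563 -0.043]
spindle [0.517 0.23 ] [0.524 0.237]
jA [ 0.569 -0.338] [ 0.411 -0.318]
jB [ 0.416 -0.306] [ 0.424 -0.203]
jC [ 0.531 -0.229] [ 0.57  -0.343]
jD [ 0.426 -0.197] [ 0.53  -0.236]
fos [0.758 0.062]
sieve [ 0.699 -0.178]
brush [0.361 0.072]
orange [ 0.405 -0.087]
red [ 0.659 -0.335]
green [ 0.535 -0.425]
```

View pics/wrist0.png

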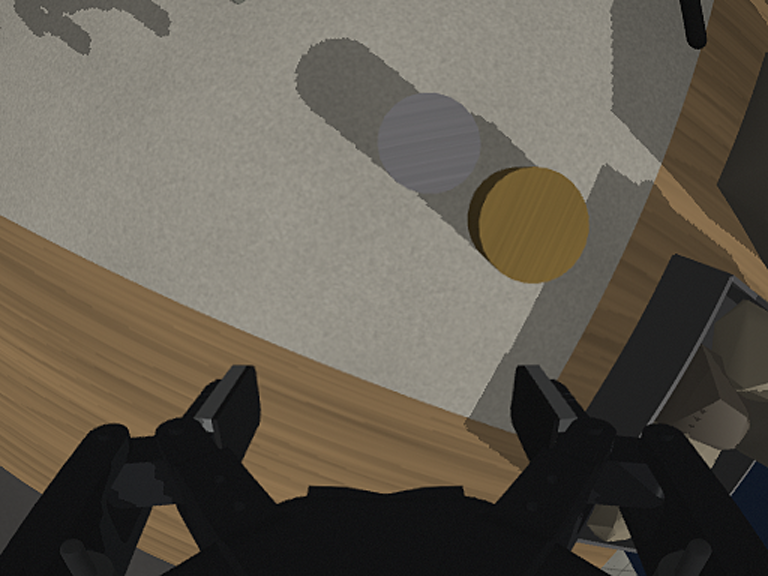

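The wrist view shows only unlisted cylinders and the fingers. I'll move to above the carousel.

>>> send_rows(
  moves=[
    [[30,-19,-10],0,1],
    [[50,-32,-10],0,1],
    [[50,-32,-10],0,1],
    [[50,-32,-10],0,1],
    [[50,-32,-10],0,1],
    [[50,-32,-10],0,1],
    [[50,-32,-10],0,1],
    [[50,-32,0],0,1],
  ],
)

```text
time: 1.15
tcp_pos: [0.4809, -0.1548, 0.3021]
orientation: [0.98, 0.2, 0.001, 0.001]
ft_force: [0.5, -0.0, -0.1]
width: 1.005
grasp_force: 0.0
```

>>> send_rows(
  moves=[
    [[50,-32,0],0,1],
    [[50,-32,0],0,1],
    [[20,-13,0],-10,1],
    [[0,0,0],-10,1],
    [[0,0,0],-10,1],
    [[0,0,0],-10,1],
    [[0,0,0],-10,1],
    [[0,0,0],0,1],
  ],
)

```text
time: 2.15
tcp_pos: [0.5598, -0.0386, 0.301]
orientation: [0.804, 0.595, -0.0, -0.0]
ft_force: [-0.7, 0.2, 0.2]
width: 1.004
grasp_force: 0.0
```

```bash
cat >> h.py <<'E'
def st():
    o=robot.observe(); x,y,z,w=o['orientation']
    R=np.array([[1-2*(y*y+z*z),2*(x*y-z*w),2*(x*z+y*w)],[2*(x*y+z*w),1-2*(x*x+z*z),2*(y*z-x*w)],[2*(x*z-y*w),2*(y*z+x*w),1-2*(x*x+y*y)]])
    print('t',round(o['time'],2),'tcp',o['tcp_pos'].round(4),'yaw',np.degrees(np.arctan2(R[1,0],R[0,0])).round(2),'j1,j6',np.degrees(o['joint_positions'][[0,5]]).round(1),'w',round(o['width'],3),'gf',round(o['grasp_force'],1),'F',o['ft_force'].round(1))
    return o['tcp_pos'],R
def to(R,p,q): return (R.T@(np.array(q)-p)*1000).round(1)
E
python3 - <<'E'
from h import *
import pickle
st(); c=cam('wrist'); pickle.dump(c,open('w1.pkl','wb')); save(c,'w1.png',s=1.5)
o,d=ray(c,c['cx'],c['cy']);print(o,d)
E
```

```text
t 2.15 tcp [ 0.5598 -0.0386  0.301 ] yaw 72.96 j1,j6 [-5.1 11.9] w 1.004 gf 0.0 F [-0.7  0.2  0.2]
[0.58039129 0.02898143 0.44357419] [-0.08166898 -0.26179908 -0.96166076]
```

View pics/w1.png

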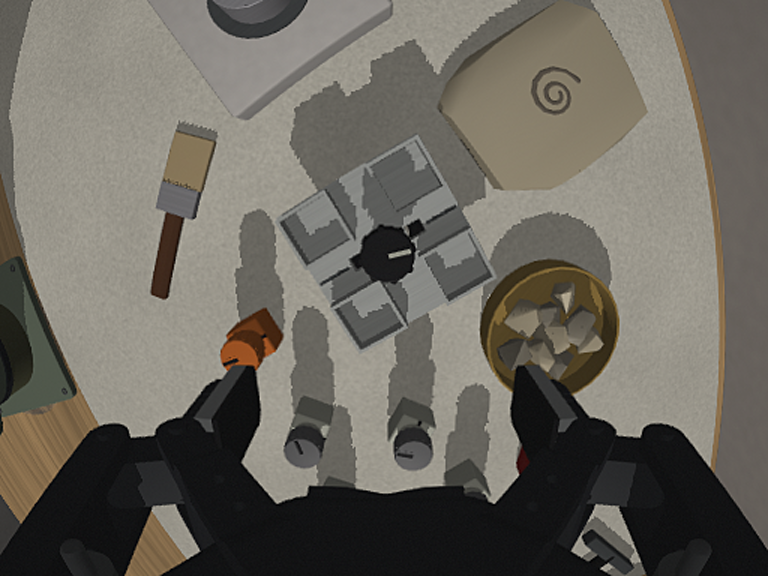

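The wrist view shows the carousel knob at (387,253), slots at (416,229) and (357,262), and pocket corners at (280,217), (417,135), (495,272) and (361,350). Two true jars are at (304,445) and (412,447), with the orange one on the left.

```bash
python3 - <<'E'
from h import *
import pickle
c=pickle.load(open('w1.pkl','rb'))
P=np.array([onz(c,u/1.5,v/1.5,.08) for u,v in [(280,217),(417,135),(495,272),(361,350)]])
print(P.round(4),P.mean(0).round(4),[np.degrees(np.arctan2(*(P[(i+1)%4]-P[i])[::-1])).round(1)%90 for i in range(4)],[np.linalg.norm(P[(i+1)%4]-P[i]).round(4) for i in range(4)])
s=[onz(c,u/1.5,v/1.5,.062) for u,v in [(357,262),(416,229)]];d=s[1]-s[0];print(np.degrees(np.arctan2(d[1],d[0])))
g=cv2.cvtColor(c['frame'],cv2.COLOR_RGB2GRAY)
m=(g<45).astype(np.uint8);m[:100]=0;m[230:]=0;m[:,:220]=0;m[:,300:]=0
m=cv2.morphologyEx(m,cv2.MORPH_OPEN,np.ones((11,11)))
cs=max(cv2.findContours(m,0,1)[0],key=cv2.contourArea);e=cv2.fitEllipse(cs);print(e,onz(c,*e[0],.114).round(4),onz(c,*e[0],.105).round(4))
l=[onz(c,u/1.5,v/1.5,.114) for u,v in [(389,256),(409,251)]];d=l[1]-l[0];print('line',np.degrees(np.arctan2(d[1],d[0])))
# rotator in scene view
a=pickle.load(open('scene.pkl','rb'));save(a,'rot.png',(270,230,430,380),5)
E
```

```text
[[ 0.4862  0.0209]
 [ 0.6135  0.051 ]
 [ 0.6455 -0.0769]
 [ 0.5148 -0.111 ]] [ 0.565 -0.029] [np.float64(13.3), np.float64(14.099999999999994), np.float64(14.599999999999994), np.float64(12.200000000000003)] [np.float64(0.1307), np.float64(0.1319), np.float64(0.1351), np.float64(0.135)]
12.588240807270505
((255.2291259765625, 169.02894592285156), (28.801733016967773, 39.3328742980957), 0.9836038947105408) [ 0.5606 -0.0285] [ 0.5601 -0.03  ]
line -2.623372650282333
```

View pics/rot.png

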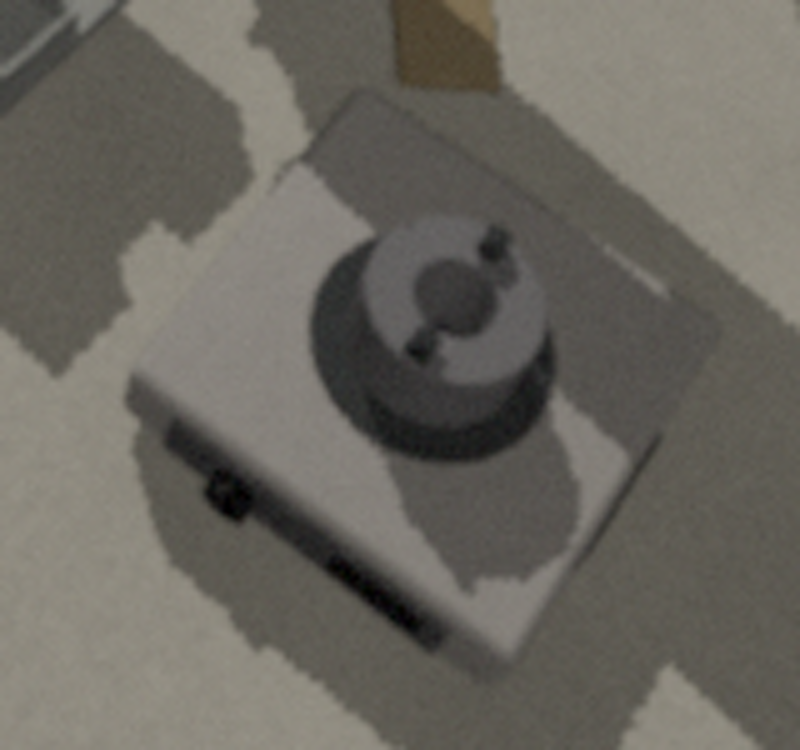

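The dogs show in the crop at (495,245) and (422,345). I'll look from above the spindle before lifting anything.

>>> send_rows(
  moves=[
    [[40,-19,0],0,1],
    [[42,-20,0],0,1],
    [[42,-20,0],0,1],
    [[42,-20,0],0,1],
    [[42,-20,0],0,1],
    [[40,-18,0],0,1],
    [[0,0,0],0,1],
    [[0,0,0],0,1],
  ],
)

```text
time: 3.2
tcp_pos: [0.5202, 0.2324, 0.3011]
orientation: [0.804, 0.595, -0.0, 0.0]
ft_force: [0.6, -0.5, -0.9]
width: 1.001
grasp_force: 0.0
```

```bash
python3 - <<'E'
from h import *
import pickle
st(); c=cam('wrist'); pickle.dump(c,open('w2.pkl','wb'))
u,v=proj(c,(.521,.234,.096));print(u,v); u,v=int(u),int(v); x0,y0=max(u-80,0),max(v-70,0);print(x0,y0)
save(c,'w2.png',(x0,y0,x0+160,y0+120),5)
E
```

```text
t 3.2 tcp [0.5202 0.2324 0.3011] yaw 73.02 j1,j6 [22.9 39.9] w 1.001 gf 0.0 F [ 0.6 -0.5 -0.9]
257.2853873039146 172.82123720584994
177 102
```

View pics/w2.png

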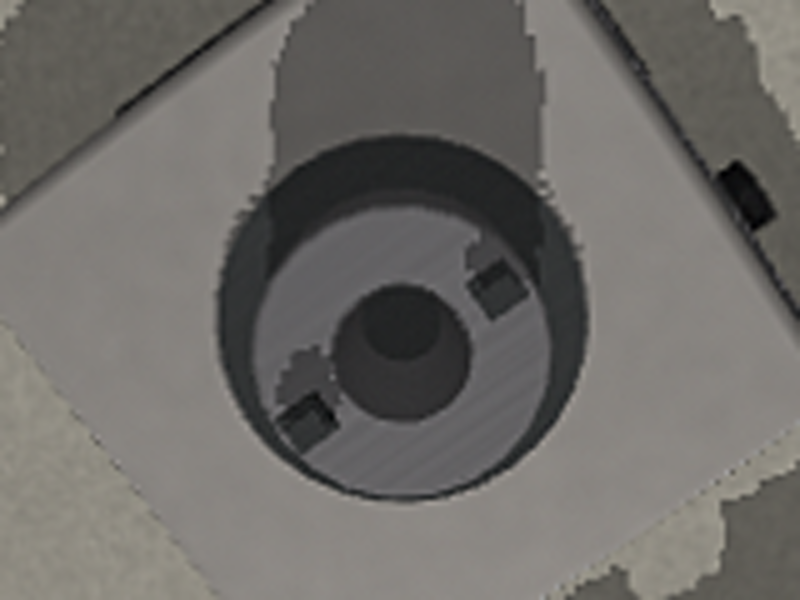

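The spindle face is centred at crop (402,352), with dogs at (498,289) and (308,420).

```bash
python3 - <<'E'
from h import *
import pickle
c=pickle.load(open('w2.pkl','rb'))
f=lambda u,v,z: onz(c,177+u/5,102+v/5,z)
print('centre',f(402,352,.096).round(4),f(252,351,.096)-f(551,351,.096))
a,b=f(308,420,.1),f(498,289,.1);d=b-a;print('dogs',(a+b)/2,np.linalg.norm(d),np.degrees(np.arctan2(d[1],d[0])))
p,R=st()
E
```

```text
centre [0.5213 0.2344] [-0.06829305  0.020848  ]
dogs [0.52131455 0.23453276] 0.05479476871642978 18.16818409903845
t 3.25 tcp [0.5203 0.2319 0.3012] yaw 72.98 j1,j6 [22.9 39.9] w 1.003 gf 0.0 F [-0.5  0.4  0.8]
```

>>> send_rows(
  moves=[
    [[-47,23,0],0,1],
    [[-48,23,0],0,1],
    [[-48,23,0],0,1],
    [[-48,23,0],0,1],
    [[-48,23,0],0,1],
    [[0,0,33],-10,1],
    [[0,0,33],-10.2,1],
    [[0,0,33],-10.2,1],
  ],
)

```text
time: 4.25
tcp_pos: [0.5603, -0.0312, 0.2016]
orientation: [0.618, 0.786, 0.0, 0.0]
ft_force: [0.1, 0.2, -0.3]
width: 0.997
grasp_force: 0.0
```

```bash
python3 - <<'E'
from h import *
import pickle
st(); c=cam('wrist'); pickle.dump(c,open('w3.pkl','wb'))
print(proj(c,(.561,-.029,.114)))
save(c,'w3.png',(100,20,420,260),2.5)
E
```

```text
t 4.25 tcp [ 0.5603 -0.0312  0.2016] yaw 103.61 j1,j6 [ -4.4 -18. ] w 0.997 gf 0.0 F [ 0.1  0.2 -0.3]
(np.float64(257.7812415925024), np.float64(201.02559630865943))
```

View pics/w3.png

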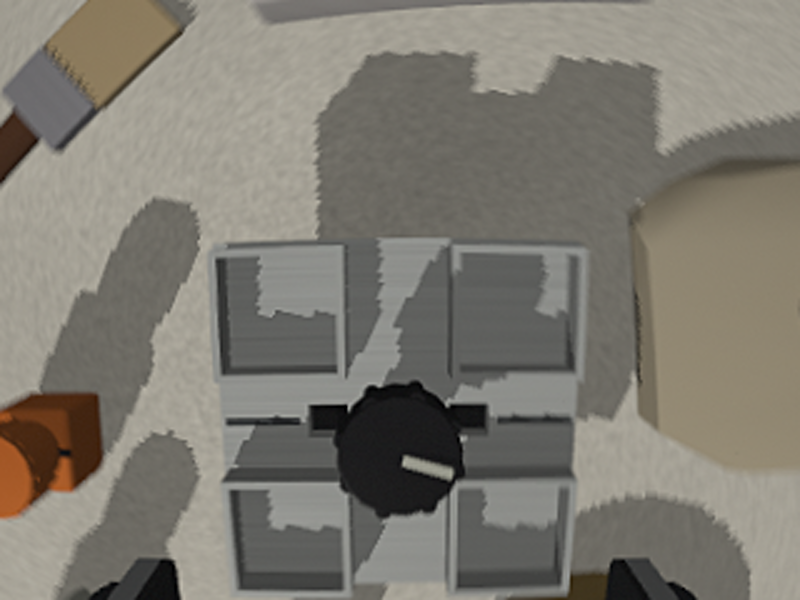

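The knob top is at crop (400,449). The dark slot lines are level, so the fingers are square to the carousel.

```bash
python3 - <<'E'
from h import *
import pickle
c=pickle.load(open('w3.pkl','rb'))
f=lambda u,v,z: onz(c,100+u/2.5,20+v/2.5,z)
k=f(400,449,.114);print(k)
a,b=f(228,422,.062),f(572,421,.062);print((a+b)/2,np.degrees(np.arctan2(*(b-a)[::-1])))
P=[f(*q,.08) for q in [(213,247),(588,250),(575,478),(222,484)]];print(np.array(P).round(4),np.degrees(np.arctan2(*(P[1]-P[0])[::-1])))
p,R=st();print(to(R,p,[*k,.082]))
E
```

```text
[ 0.56245611 -0.02741323]
[ 0.56406796 -0.03097741] 13.789140748104982
[[ 0.4823  0.0204]
 [ 0.6133  0.0512]
 [ 0.6331 -0.0325]
 [ 0.5024 -0.0666]] 13.259622384766134
t 4.3 tcp [ 0.5575 -0.0309  0.1969] yaw 103.83 j1,j6 [ -4.3 -18.2] w 0.997 gf 0.0 F [-1.4 -0.3 -3. ]
[  1.9   6.6 114.8]
```

>>> send_rows(
  moves=[
    [[1,6,25],0,1],
    [[0,0,30],0,1],
    [[0,0,30],0,1],
    [[0,0,20],0,1],
    [[0,0,10],0,1],
    [[0,0,0],0,0],
    [[0,0,0],0,0],
    [[0,0,0],0,0],
  ],
  squeeze=80,
)

```text
time: 5.3
tcp_pos: [0.5652, -0.0275, 0.0888]
orientation: [0.619, 0.785, -0.001, -0.0]
ft_force: [-5.6, -2.1, 5.5]
width: 0.466
grasp_force: 80.1
```

>>> send_rows(
  moves=[
    [[0,0,0],0,0],
    [[0,0,-10],0,0],
    [[0,0,-30],0,0],
    [[0,0,-40],0,0],
    [[0,0,-40],0,0],
    [[0,0,-30],0,0],
    [[0,0,0],0,0],
    [[0,0,0],0,0],
  ],
)

```text
time: 6.3
tcp_pos: [0.5652, -0.0269, 0.2357]
orientation: [0.619, 0.785, -0.001, -0.001]
ft_force: [-0.7, -0.4, -5.1]
width: 0.468
grasp_force: 82.1
```

```bash
python3 - <<'E'
from h import *
import pickle
p,R=st(); c=cam('wrist'); pickle.dump(c,open('w4.pkl','wb'))
save(c,'w4.png',(60,60,460,360),2)
print(to(R,p,[.5213,.2344,.25]))
E
```

```text
t 6.3 tcp [ 0.5652 -0.0269  0.2357] yaw 103.48 j1,j6 [ -3.9 -17.4] w 0.468 gf 82.1 F [-0.7 -0.4 -5.1]
[264.4  18.1 -14.1]
```

View pics/w4.png

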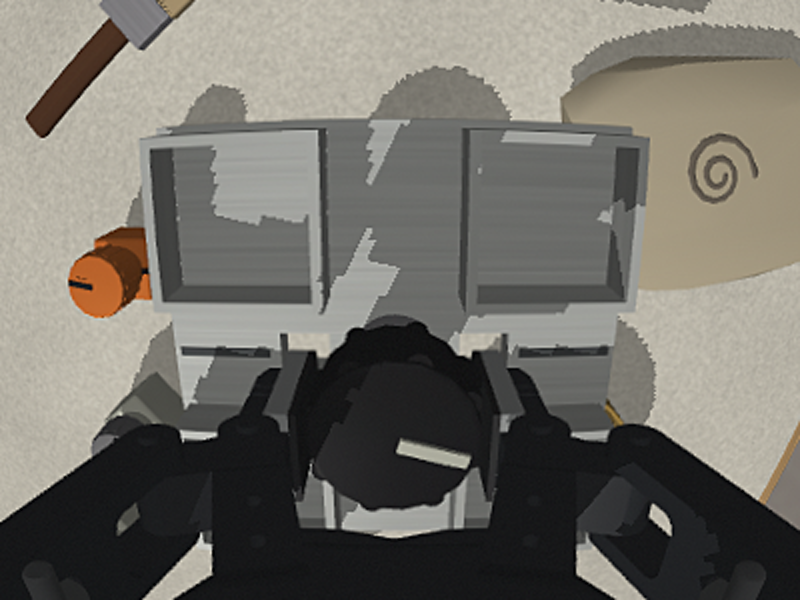

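The carousel hangs level in the grip. The line marks are at crop (178..270,351) and (520..612,353), and the front pocket corners at (141,137) and (649,137).

```bash
python3 - <<'E'
from h import *
import pickle
c=pickle.load(open('w4.pkl','rb'));p,R=st()
z0=p[2]-.0388
f=lambda u,v,z: np.r_[onz(c,60+u/2,60+v/2,z0+z),z0+z]
a,b=f(178,351,.012),f(612,353,.012)
print('lines',to(R,p,(a+b)/2),to(R,p,a),to(R,p,b))
k=f(399,415,.064);print('knob',to(R,p,k))
a,b=f(141,137,.03),f(649,137,.03);print('pock',to(R,p,a),to(R,p,b))
E
```

```text
t 6.35 tcp [ 0.5651 -0.0269  0.2353] yaw 103.48 j1,j6 [ -3.9 -17.4] w 0.468 gf 82.1 F [ 0.3  0.7 -4.9]
lines [-3.9  1.  26.8] [ -3.6 -69.6  27.1] [-4.2 71.6 26.5]
knob [  4.2   1.7 -25.2]
pock [ 65.9 -67.5   9.1] [65.9 69.3  8.6]
```

>>> send_rows(
  moves=[
    [[30,2,0],0,0],
    [[44,3,0],0,0],
    [[44,3,0],0,0],
    [[44,3,0],0,0],
    [[44,3,0],0,0],
    [[44,3,0],0,0],
    [[17,0,0],-4.8,0],
    [[0,0,0],0,0],
  ],
)

```text
time: 7.35
tcp_pos: [0.5195, 0.2373, 0.2353]
orientation: [0.585, 0.811, -0.002, -0.001]
ft_force: [0.3, -0.1, -4.8]
width: 0.463
grasp_force: 81.9
```

```bash
python3 - <<'E'
from h import *
p,R=st();print(to(R,p,[.5195,.2369,.175]))
E
```

```text
t 7.35 tcp [0.5195 0.2373 0.2353] yaw 108.36 j1,j6 [23.4  5. ] w 0.463 gf 81.9 F [ 0.3 -0.1 -4.8]
[-0.3  0.  60.3]
```

>>> send_rows(
  moves=[
    [[0,0,20],0,0],
    [[0,0,20],0,0],
    [[0,0,15],0,0],
    [[0,0,10],0,0],
    [[0,0,8],0,0],
    [[0,0,6],0,0],
    [[0,0,4],0,0],
    [[0,0,0],0,0],
  ],
)

```text
time: 8.35
tcp_pos: [0.5205, 0.2366, 0.1542]
orientation: [0.586, 0.81, -0.0, 0.0]
ft_force: [0.6, -0.6, -5.0]
width: 0.467
grasp_force: 81.9
```

```bash
python3 - <<'E'
from h import *
st(); c=cam('wrist'); save(c,'w5.png',(80,150,440,330),2.2)
E
```

```text
t 8.35 tcp [0.5205 0.2366 0.1542] yaw 108.28 j1,j6 [23.3  5. ] w 0.467 gf 81.9 F [ 0.6 -0.6 -5. ]
```

View pics/w5.png

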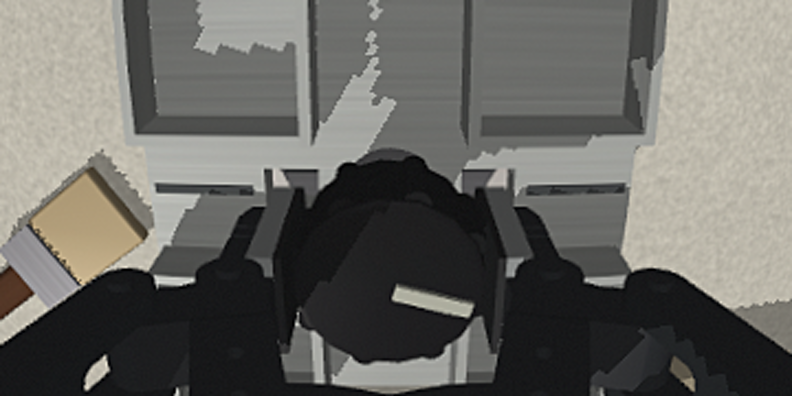

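The plate is level and still free above the dogs, with no contact force. I'll continue down slowly.

>>> send_rows(
  moves=[
    [[0,0,3],0,0],
    [[0,0,2],0,0],
    [[0,0,2],0,0],
    [[0,0,2],0,0],
    [[0,0,2],0,0],
    [[0,0,1],0,0],
    [[0,0,1],0,0],
    [[0,0,0],0,0],
  ],
)

```text
time: 9.4
tcp_pos: [0.5206, 0.2365, 0.1412]
orientation: [0.586, 0.81, -0.0, 0.0]
ft_force: [-0.8, 0.7, -5.6]
width: 0.466
grasp_force: 81.9
```

>>> send_rows(
  moves=[
    [[0,0,1],0,0],
    [[0,0,1],0,0],
    [[0,0,1],0,0],
    [[0,0,1],0,0],
    [[0,0,1],0,0],
    [[0,0,1],0,0],
    [[0,0,1],0,0],
    [[0,0,0],0,0],
  ],
)

```text
time: 10.4
tcp_pos: [0.5206, 0.2366, 0.1349]
orientation: [0.586, 0.81, 0.0, 0.0]
ft_force: [0.1, -0.8, 0.2]
width: 0.469
grasp_force: 82.3
```

Seated at the expected height with the weight off. I'll turn the knob clockwise.

>>> send_rows(
  moves=[
    [[0,0,1],10,0],
    [[0,0,0],10,0],
    [[0,0,0],10,0],
    [[0,0,0],10,0],
    [[0,0,0],10,0],
    [[0,0,0],10,0],
    [[0,0,0],10,0],
    [[0,0,0],10,0],
  ],
)

```text
time: 11.4
tcp_pos: [0.5235, 0.2356, 0.1351]
orientation: [0.97, 0.242, 0.003, 0.002]
ft_force: [4.3, -6.3, 2.8]
width: 0.465
grasp_force: 82.3
```

>>> send_rows(
  moves=[
    [[0,0,0],10,0],
    [[0,0,0],10,0],
    [[0,0,0],10,0],
    [[0,0,0],10,0],
    [[0,0,0],8,0],
    [[0,0,0],5,0],
    [[0,0,0],0,0],
    [[0,0,0],0,0],
  ],
)

```text
time: 12.4
tcp_pos: [0.5244, 0.2321, 0.1354]
orientation: [0.978, -0.209, 0.006, 0.004]
ft_force: [5.6, -15.4, 4.7]
width: 0.468
grasp_force: 83.2
```

```bash
python3 - <<'E'
from h import *
st(); print(robot.observe()['ft_torque'])
E
```

```text
t 12.4 tcp [0.5244 0.2321 0.1354] yaw -24.15 j1,j6 [ 23.1 137.7] w 0.468 gf 83.2 F [  5.6 -15.4   4.7]
[-2.61968775 -1.08982998  1.99764713]
```

>>> send_rows(
  moves=[
    [[0,0,0],0,1],
    [[0,0,0],0,1],
    [[0,0,0],0,1],
    [[0,0,-20],0,1],
    [[0,0,-40],0,1],
    [[0,0,-40],-10,1],
    [[0,0,-40],-10,1],
    [[0,0,0],-10,1],
  ],
)

```text
time: 13.4
tcp_pos: [0.522, 0.2377, 0.2772]
orientation: [0.999, 0.049, 0.004, -0.001]
ft_force: [-0.7, -0.1, -0.6]
width: 0.999
grasp_force: 0.0
```

```bash
python3 - <<'E'
from h import *
p,R=st(); c=cam('wrist')
g=cv2.cvtColor(c['frame'],cv2.COLOR_RGB2GRAY)
u,v=proj(c,(.5213,.2344,.16));print(u,v);H=18
u,v=int(u),int(v);s=g[v-H:v+H,u-H:u+H]
ys,xs=np.where(s>110)
P=np.array([onz(c,x+u-H,y+v-H,.16) for x,y in zip(xs,ys)])
print(len(P));d=P-P.mean(0);w,V=np.linalg.eigh(d.T@d);print(P.mean(0)-[.5213,.2344],np.degrees(np.arctan2(V[1,1],V[0,1])),np.sqrt(w/len(P)))
save(c,'w6.png',(40,40,472,364),1.8)
E
```

```text
t 13.4 tcp [0.522  0.2377 0.2772] yaw 5.63 j1,j6 [ 23.3 107.7] w 0.999 gf 0.0 F [-0.7 -0.1 -0.6]
261.7723466789455 194.71235227862567
71
[-0.00651083 -0.00606077] 113.15135759332324 [0.00510367 0.00797347]
```

View pics/w6.png

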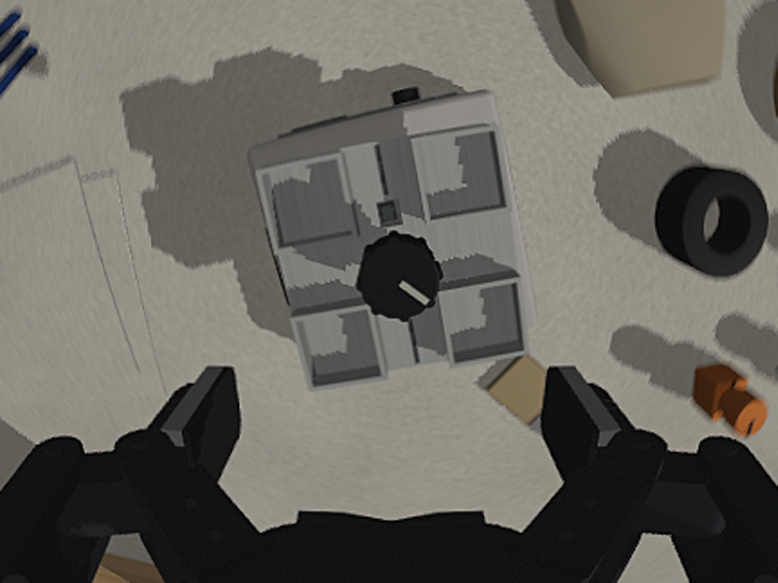

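The carousel is seated, with a dog showing in the slot at crop (388,212) and the white line running from (400,282) to (429,302). I'll compute its pose and the pockets.

```bash
python3 - <<'E'
from h import *
p,R=st(); c=cam('wrist')
f=lambda u,v,z: onz(c,40+u/1.8,40+v/1.8,z)
P=np.array([f(*q,.126) for q in [(256,168),(497,125),(526,355),(310,390)]])
print(P.round(4),P.mean(0).round(4),[np.degrees(np.arctan2(*(P[(i+1)%4]-P[i])[::-1])).round(1)%90 for i in range(4)],[np.linalg.norm(P[(i+1)%4]-P[i]).round(4) for i in range(4)])
d=f(429,302,.16)-f(401,283,.16);print('line',np.degrees(np.arctan2(d[1],d[0])),'knobc',f(399,276,.16))
a,b=f(378,147,.108),f(416,361,.108);print('lines',(a+b)/2,np.degrees(np.arctan2(*(a-b)[::-1])))
th=np.radians(18.2);e=np.array([np.cos(th),np.sin(th)]);n=np.array([-e[1],e[0]])
for i in(1,-1):
  for j in(1,-1): print('pocket',i,j,(np.array([.5217,.2344])+.044*(i*e+j*n)).round(4))
E
```

```text
t 13.45 tcp [0.5211 0.2373 0.2752] yaw 5.83 j1,j6 [ 23.3 107.5] w 0.999 gf 0.0 F [ 0.6  0.6 -0. ]
[[0.5665 0.3179]
 [0.6032 0.1884]
 [0.4716 0.1507]
 [0.4353 0.2793]] [0.5192 0.2341] [np.float64(15.799999999999997), np.float64(16.0), np.float64(15.700000000000003), np.float64(16.4)] [np.float64(0.1346), np.float64(0.1369), np.float64(0.1336), np.float64(0.1368)]
line -119.2079280499315 knobc [0.5218252  0.23413837]
lines [0.51852507 0.23358269] 15.82890737961779
pocket 1 1 [0.5498 0.2899]
pocket 1 -1 [0.5772 0.2063]
pocket -1 1 [0.4662 0.2625]
pocket -1 -1 [0.4936 0.1789]
```

The knob is at 2.36 rad and the carousel is home. Next I'll view the jars.

>>> send_rows(
  moves=[
    [[-10,50,-9],0,1],
    [[-10,60,-9],0,1],
    [[-10,60,-9],0,1],
    [[-10,60,-9],0,1],
    [[-10,60,-9],0,1],
    [[-10,60,-9],0,1],
    [[-10,60,-9],0,1],
    [[-10,60,-9],0,1],
  ],
)

```text
time: 14.5
tcp_pos: [0.4836, -0.2404, 0.3449]
orientation: [0.999, 0.044, -0.0, -0.0]
ft_force: [1.4, 0.3, 0.1]
width: 1.0
grasp_force: 0.0
```

>>> send_rows(
  moves=[
    [[-4,60,0],0,1],
    [[0,0,0],-10.6,1],
    [[0,0,0],-10.6,1],
    [[0,0,0],-10.6,1],
    [[0,0,0],-10.6,1],
    [[0,0,0],-10.6,1],
    [[0,0,0],-10.6,1],
    [[0,0,0],-10.6,1],
  ],
)

```text
time: 15.5
tcp_pos: [0.4856, -0.2986, 0.3443]
orientation: [0.768, 0.64, -0.0, -0.001]
ft_force: [1.2, 0.2, 0.3]
width: 1.005
grasp_force: 0.0
```

```bash
python3 - <<'E'
from h import *
import pickle
p,R=st(); c=cam('wrist');pickle.dump(c,open('w7.pkl','wb'))
for q in [(.57,-.34),(.414,-.312),(.53,-.232),(.425,-.20)]: print(np.round(proj(c,(*q,.083)),0))
save(c,'w7.png',(100,30,410,262),2.58)
E
```

```text
t 15.5 tcp [ 0.4856 -0.2986  0.3443] yaw 79.65 j1,j6 [-32.7 -22.4] w 1.005 gf 0.0 F [1.2 0.2 0.3]
[321. 185.]
[209. 185.]
[281. 113.]
[200. 105.]
```

View pics/w7.png

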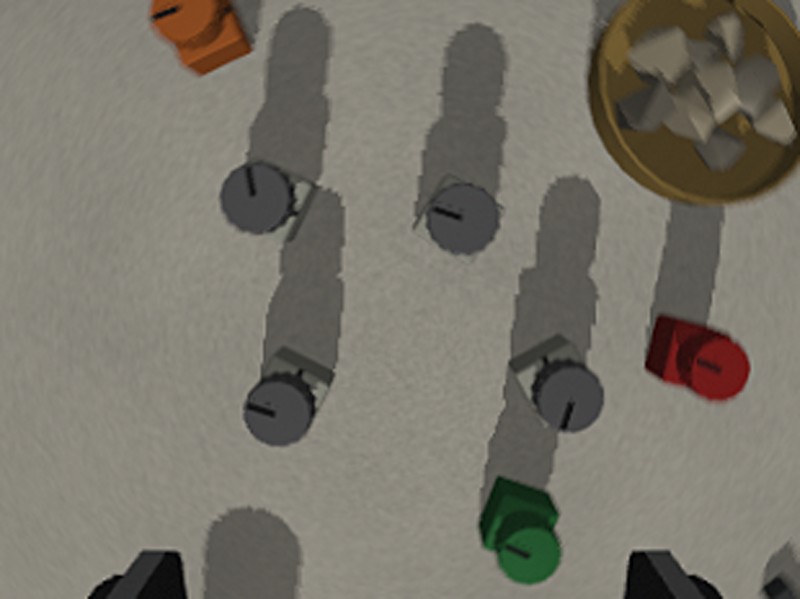

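The crop confirms four grey-capped white jars: A (258,198), B (462,217), C (279,409) and D (568,394). The orange (200,30), red (700,358) and green (525,530) ones are the look-alikes to leave.

```bash
python3 - <<'E'
from h import *
import pickle
c=pickle.load(open('w7.pkl','rb'))
f=lambda q,z: onz(c,100+q[0]/2.58,30+q[1]/2.58,z)
an=lambda d: np.degrees(np.arctan2(d[1],d[0]))
J={'A':((258,198),(295,208),((315,186),(290,240)),(247,167)),
'B':((462,217),None,((447,175),(415,228)),(432,209)),
'C':((279,409),(300,374),((285,347),(334,377)),(249,408)),
'D':((568,394),(545,358),((510,365),(562,335)),(564,428))}
for k,(cc,pip,e,l) in J.items():
    q=f(cc,.083); ed=an(f(e[1],.01)-f(e[0],.01))%90; la=an(f(l,.083)-q)
    pa=an(f(pip,.047)-q) if pip else None
    print(k,q.round(4),'edge',round(ed,1),'line',round(la,1),'pip',pa,'remain',None if pa is None else (la-pa)%360)
E
```

```text
A [ 0.4243 -0.2025] edge 54.0 line 98.4 pip -30.580635236383433 remain 129.01597175001712
B [ 0.5274 -0.2328] edge 49.1 line 155.1 pip None remain None
C [ 0.4117 -0.3167] edge 47.2 line 167.5 pip 49.02045801454182 remain 118.50698572204993
D [ 0.5691 -0.3366] edge 20.6 line -103.9 pip 107.45024740076657 remain 148.60217999916685
```

>>> send_rows(
  moves=[
    [[42,-39,30],0,0.8],
    [[41,-39,30],0,0.8],
    [[0,0,30],-10,0.8],
    [[0,0,30],-10,0.8],
    [[0,0,20],-10,0.8],
    [[0,0,0],-10,0.8],
    [[0,0,0],-10,0.8],
    [[0,0,0],-10,0.8],
  ],
)

```text
time: 16.55
tcp_pos: [0.4257, -0.2055, 0.2064]
orientation: [0.346, 0.938, 0.0, -0.001]
ft_force: [0.4, 0.2, -0.3]
width: 0.801
grasp_force: 0.0
```

>>> send_rows(
  moves=[
    [[0,0,0],-10,0.8],
    [[0,0,0],-10,0.8],
    [[0,0,0],-10,0.8],
    [[0,0,0],-10,0.8],
    [[0,0,0],0,0.8],
    [[0,0,0],0,0.8],
    [[0,0,0],0,0.8],
    [[0,0,0],0,0.8],
  ],
)

```text
time: 17.55
tcp_pos: [0.4259, -0.2058, 0.207]
orientation: [0.005, 1.0, -0.0, -0.0]
ft_force: [-0.2, -0.4, -0.1]
width: 0.8
grasp_force: 0.0
```

```bash
cat >> h.py <<'E'
def cap(c,q,z=.083,tol=.06):
    """grey cap top near q: dark, unsaturated, round blob; best by nearness to q"""
    u,v=proj(c,(*q,z)); g=cv2.medianBlur(cv2.cvtColor(c['frame'],cv2.COLOR_RGB2GRAY),3)
    o,_=ray(c,u,v); r=.019/np.linalg.norm(o-np.array([*q,z]))*c['f']
    C=cv2.HoughCircles(g,cv2.HOUGH_GRADIENT,1,15,param1=60,param2=10,minRadius=int(r*.85),maxRadius=int(r*1.15)+1)
    out=[]
    for x,y,rr in (C[0] if C is not None else []):
        P=onz(c,x,y,z); m=np.zeros(g.shape,np.uint8);cv2.circle(m,(int(x),int(y)),int(rr*.7),1,-1)
        med=np.median(c['frame'][m>0],axis=0)
        if np.hypot(*(P-q))<tol and np.ptp(med)<25: out.append((round(float(np.hypot(*(P-q))),4),P.round(4),round(float(rr),1),round(float(r),1),med))
    return sorted(out,key=lambda t:t[0])
E
python3 - <<'E'
from h import *
import pickle
c=pickle.load(open('w7.pkl','rb'))
for q in [(.4243,-.2025),(.5274,-.2328),(.4117,-.3167),(.5691,-.3366)]: print('old',cap(c,q)[:2])
p,R=st(); c=cam('wrist'); pickle.dump(c,open('w8.pkl','wb'))
print(proj(c,(.4243,-.2025,.083)))
k=cap(c,(.4243,-.2025));print(k)
if k: print(to(R,p,[*k[0][1],.056]))
E
```

```text
old [(0.0012, array([ 0.4248, -0.2036]), 15.4, 13.7, array([71., 70., 71.]))]
old [(0.0011, array([ 0.5268, -0.2318]), 14.1, 13.9, array([72., 71., 72.])), (0.0364, array([ 0.5344, -0.1971]), 15.2, 13.9, array([90., 88., 82.]))]
old [(0.0015, array([ 0.4119, -0.3181]), 14.3, 13.4, array([71., 70., 71.]))]
old [(0.0015, array([ 0.568 , -0.3376]), 14.3, 13.3, array([70., 69., 70.])), (0.037, array([ 0.5415, -0.3612]), 14.3, 13.3, array([92., 90., 84.]))]
t 17.55 tcp [ 0.4259 -0.2058  0.207 ] yaw 179.41 j1,j6 [ -27.2 -116.6] w 0.8 gf 0.0 F [-0.2 -0.4 -0.1]
(np.float64(258.98450701440174), np.float64(189.10284924185657))
[(0.0025, array([ 0.4218, -0.202 ]), 20.0, 20.5, array([75., 74., 75.])), (0.0187, array([ 0.4078, -0.1937]), 18.8, 20.5, array([75., 74., 75.]))]
[  4.1   3.8 151. ]
```

>>> send_rows(
  moves=[
    [[3,3.5,30],0,0.8],
    [[0,0,40],0,0.8],
    [[0,0,40],0,0.8],
    [[0,0,25],0,0.8],
    [[0,0,15],0,0.8],
    [[0,0,0],0,0.8],
    [[0,0,0],0,0],
    [[0,0,0],0,0],
  ],
  squeeze=50,
)

```text
time: 18.6
tcp_pos: [0.4236, -0.2026, 0.0581]
orientation: [0.005, 1.0, -0.0, 0.001]
ft_force: [0.0, -0.5, 2.1]
width: 0.425
grasp_force: 49.5
```

>>> send_rows(
  moves=[
    [[0,0,0],0,0],
    [[0,0,-20],0,0],
    [[0,0,-40],0,0],
    [[0,0,-50],0,0],
    [[0,0,-50],0,0],
    [[0,0,-50],0,0],
    [[0,0,-10],0,0],
    [[0,0,0],0,0],
  ],
)

```text
time: 19.6
tcp_pos: [0.4226, -0.2022, 0.2768]
orientation: [0.005, 1.0, -0.0, -0.0]
ft_force: [-1.2, 0.4, -0.7]
width: 0.426
grasp_force: 50.6
```

```bash
python3 - <<'E'
from h import *
import pickle
p,R=st(); c=cam('wrist'); pickle.dump(c,open('w9.pkl','wb'))
print(to(R,p,[.551,.2887,.27]),np.round(proj(c,p-R[:,2]*.027)))
save(c,'w9.png',(130,100,380,290),3.1)
E
```

```text
t 19.6 tcp [ 0.4226 -0.2022  0.2768] yaw 179.48 j1,j6 [ -27.  -116.4] w 0.426 gf 50.6 F [-1.2  0.4 -0.7]
[-123.9  492.1    6.7] [254. 276.]
```

View pics/w9.png

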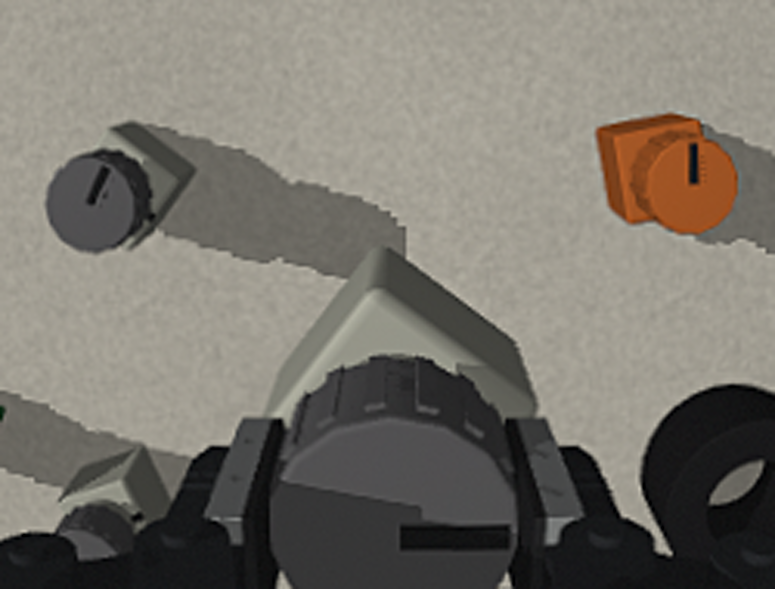

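Jar A hangs upright in the grip, its near shoulder corner at crop (385,290) with edges to (295,385) and (460,363). The orange jar and two of the other jars are also visible.

```bash
python3 - <<'E'
from h import *
import pickle
c=pickle.load(open('w9.pkl','rb'));p,R=st()
z=p[2]-.0581+.045
f=lambda u,v: np.r_[onz(c,130+u/3.1,100+v/3.1,z),z]
a,l,r=f(385,290),f(295,385),f(460,363)
an=lambda d: np.degrees(np.arctan2(d[1],d[0]))
print(an(l-a)%90,an(r-a)%90,to(R,p,a))
E
```

```text
t 19.65 tcp [ 0.4221 -0.2019  0.2757] yaw 179.48 j1,j6 [ -27.  -116.4] w 0.429 gf 50.6 F [-0.7  0.7 -2.3]
46.90826035969504 44.1820646620483 [26.5 -0.4 13.2]
```

>>> send_rows(
  moves=[
    [[-14,55,0],0,0],
    [[-14,55,0],0,0],
    [[-14,55,0],0,0],
    [[-14,55,0],0,0],
    [[-14,55,0],0,0],
    [[-14,55,0],0,0],
    [[-14,55,0],0,0],
    [[-14,55,0],0,0],
  ],
)

```text
time: 20.65
tcp_pos: [0.5383, 0.2381, 0.2742]
orientation: [0.004, 1.0, -0.001, -0.002]
ft_force: [1.7, -0.4, -1.6]
width: 0.426
grasp_force: 50.7
```

>>> send_rows(
  moves=[
    [[-12,52,0],0,0],
    [[0,0,0],10,0],
    [[0,0,0],10,0],
    [[0,0,0],9,0],
    [[0,0,0],0,0],
    [[0,0,0],0,0],
    [[0,0,0],0,0],
    [[0,0,0],0,0],
  ],
)

```text
time: 21.65
tcp_pos: [0.5514, 0.2885, 0.2769]
orientation: [0.255, 0.967, -0.0, -0.0]
ft_force: [-0.6, -0.2, -2.2]
width: 0.43
grasp_force: 51.1
```

```bash
python3 - <<'E'
from h import *
import pickle
c=cam('wrist');p,R=st();pickle.dump(c,open('w10.pkl','wb'))
print(to(R,p,[.551,.2887,.166]))
save(c,'w10.png')
E
```

```text
t 21.7 tcp [0.5514 0.2885 0.277 ] yaw 150.5 j1,j6 [ 26.6 -33.9] w 0.427 gf 51.1 F [-0.7 -0.2 -1.3]
[  0.5  -0.  111. ]
```

>>> send_rows(
  moves=[
    [[0.5,0,25],0,0],
    [[0,0,25],0,0],
    [[0,0,20],0,0],
    [[0,0,12],0,0],
    [[0,0,6],0,0],
    [[0,0,4],0,0],
    [[0,0,4],0,0],
    [[0,0,4],0,0],
  ],
)

```text
time: 22.7
tcp_pos: [0.5515, 0.289, 0.1777]
orientation: [0.255, 0.967, 0.001, 0.001]
ft_force: [-0.2, 0.7, 3.9]
width: 0.425
grasp_force: 51.5
```

>>> send_rows(
  moves=[
    [[0,0,3],0,0],
    [[0,0,2],0,0],
    [[0,0,2],0,0],
    [[0,0,2],0,0],
    [[0,0,1],0,0],
    [[0,0,1],0,0],
    [[0,0,0],0,0],
    [[0,0,0],0,0],
  ],
)

```text
time: 23.7
tcp_pos: [0.5524, 0.29, 0.1744]
orientation: [0.255, 0.967, 0.004, 0.004]
ft_force: [-8.2, -3.0, 31.4]
width: 0.427
grasp_force: 54.2
```

Contact about 8 mm above the floor, so the body is on a pocket rim. I'll back off, shift and retry with a small wiggle.

>>> send_rows(
  moves=[
    [[0,0,-12],0,0],
    [[1.3,-0.7,0],0,0],
    [[0,0,2],0,0],
    [[0,0,2],3,0],
    [[0,0,1],-3,0],
    [[0,0,1],-3,0],
    [[0,0,1],3,0],
    [[0,0,0],0,0],
  ],
)

```text
time: 24.7
tcp_pos: [0.5487, 0.2885, 0.1691]
orientation: [0.254, 0.967, -0.001, -0.001]
ft_force: [-0.1, -0.5, -1.3]
width: 0.426
grasp_force: 51.0
```

```bash
python3 - <<'E'
from h import *
st();print(robot.observe()['ft_torque']);c=cam('wrist');save(c,'w11.png',(130,80,380,290),3)
E
```

```text
t 24.7 tcp [0.5487 0.2885 0.1691] yaw 150.51 j1,j6 [ 26.7 -33.8] w 0.426 gf 51.0 F [-0.1 -0.5 -1.3]
[-0.00182588 -0.08642474 -0.05056735]
```

It's in. Down to the floor, then turn the cap (about 130–150°).

>>> send_rows(
  moves=[
    [[0,0,1],0,0],
    [[0,0,1],0,0],
    [[0,0,1],0,0],
    [[0,0,1],0,0],
    [[0,0,0],10,0],
    [[0,0,0],10,0],
    [[0,0,0],10,0],
    [[0,0,0],10,0],
  ],
)

```text
time: 25.75
tcp_pos: [0.5489, 0.2884, 0.1669]
orientation: [0.572, 0.82, -0.001, -0.0]
ft_force: [-0.6, -0.8, -1.0]
width: 0.43
grasp_force: 51.1
```

>>> send_rows(
  moves=[
    [[0,0,0],10,0],
    [[0,0,0],10,0],
    [[0,0,0],10,0],
    [[0,0,0],10,0],
    [[0,0,0],10,0],
    [[0,0,0],10,0],
    [[0,0,0],10,0],
    [[0,0,0],10,0],
  ],
)

```text
time: 26.75
tcp_pos: [0.5493, 0.2889, 0.167]
orientation: [0.966, 0.26, -0.0, -0.0]
ft_force: [-0.9, 1.0, -1.0]
width: 0.428
grasp_force: 51.1
```

```bash
python3 - <<'E'
from h import *
st();print(robot.observe()['ft_torque'])
E
```

```text
t 26.75 tcp [0.5493 0.2889 0.167 ] yaw 30.16 j1,j6 [26.7 86.5] w 0.428 gf 51.1 F [-0.9  1.  -1. ]
[0.09343581 0.0687689  0.04682172]
```

>>> send_rows(
  moves=[
    [[0,0,1],10,0],
    [[0,0,1],10,0],
    [[0,0,0],10,0],
    [[0,0,0],10,0],
    [[0,0,0],10,0],
    [[0,0,0],5,0],
    [[0,0,0],0,0],
    [[0,0,0],0,0],
  ],
)

```text
time: 27.75
tcp_pos: [0.5486, 0.2893, 0.166]
orientation: [0.978, -0.21, -0.001, -0.0]
ft_force: [-5.3, 0.6, 6.0]
width: 0.428
grasp_force: 51.7
```

```bash
python3 - <<'E'
from h import *
st();print(robot.observe()['ft_torque'])
E
```

```text
t 27.75 tcp [0.5486 0.2893 0.166 ] yaw -24.29 j1,j6 [ 26.7 141. ] w 0.428 gf 51.7 F [-5.3  0.6  6. ]
[0.18259062 0.94450473 1.14351786]
```

Cap A is tight (1.1 N·m at the stop) and the jar is on the floor. Next is jar B.

>>> send_rows(
  moves=[
    [[0,0,0],0,0.8],
    [[0,0,0],0,0.8],
    [[0,0,-15],0,0.8],
    [[0,0,-25],-10,0.8],
    [[0,0,-25],-10,0.8],
    [[0,0,-25],-10,0.8],
    [[0,0,-20],-10,0.8],
    [[0,0,0],-10,0.8],
  ],
)

```text
time: 28.75
tcp_pos: [0.5507, 0.2891, 0.2784]
orientation: [0.975, 0.223, 0.003, -0.001]
ft_force: [0.6, -0.1, -0.3]
width: 0.799
grasp_force: 0.0
```

>>> send_rows(
  moves=[
    [[0,0,0],-10,0.8],
    [[0,0,0],-10,0.8],
    [[0,0,0],-10,0.8],
    [[0,0,0],-10,0.8],
    [[0,0,0],-10,0.8],
    [[0,0,0],-10,0.8],
    [[0,0,0],0,0.8],
    [[0,0,0],0,0.8],
  ],
)

```text
time: 29.75
tcp_pos: [0.5497, 0.2888, 0.2756]
orientation: [0.735, 0.678, 0.0, 0.0]
ft_force: [0.1, -0.7, 0.5]
width: 0.799
grasp_force: 0.0
```

```bash
python3 - <<'E'
from h import *
p,R=st();c=cam('wrist')
print(cap(c,(.551,.2887),.191))
print(to(R,p,[.527,-.2325,.276]))
E
```

```text
t 29.75 tcp [0.5497 0.2888 0.2756] yaw 85.33 j1,j6 [26.7 31.3] w 0.799 gf 0.0 F [ 0.1 -0.7  0.5]
[(0.0034, array([0.5514, 0.2921]), 25.1, 23.7, array([78., 78., 79.])), (0.0204, array([0.5686, 0.2989]), 25.2, 23.7, array([80., 79., 79.])), (0.0406, array([0.5597, 0.3284]), 25.2, 23.7, array([92., 92., 90.])), (0.043, array([0.5263, 0.2535]), 23.0, 23.7, array([29., 29., 30.])), (0.0476, array([0.5114, 0.3151]), 25.2, 23.7, array([95., 93., 90.])), (0.0504, array([0.5723, 0.243 ]), 23.0, 23.7, array([88., 89., 86.]))]
[-521.4   19.8   -0.6]
```

>>> send_rows(
  moves=[
    [[-58,2,0],0,0.8],
    [[-58,2,0],0,0.8],
    [[-58,2,0],0,0.8],
    [[-58,2,0],0,0.8],
    [[-58,2,0],0,0.8],
    [[-58,2,0],0,0.8],
    [[-58,2,0],0,0.8],
    [[-58,2,0],0,0.8],
  ],
)

```text
time: 30.8
tcp_pos: [0.5287, -0.1769, 0.2754]
orientation: [0.735, 0.678, 0.0, 0.0]
ft_force: [0.8, 1.0, 0.4]
width: 0.801
grasp_force: 0.0
```

>>> send_rows(
  moves=[
    [[-57,3,0],0,0.8],
    [[0,0,10],-10.6,0.8],
    [[0,0,10],-10.6,0.8],
    [[0,0,10],-10.6,0.8],
    [[0,0,10],-10.6,0.8],
    [[0,0,10],-10.6,0.8],
    [[0,0,10],-10.6,0.8],
    [[0,0,10],-10.6,0.8],
  ],
)

```text
time: 31.8
tcp_pos: [0.5274, -0.2321, 0.2049]
orientation: [0.174, 0.985, -0.0, 0.0]
ft_force: [-0.3, 0.2, -0.1]
width: 0.799
grasp_force: 0.0
```

>>> send_rows(
  moves=[
    [[0,0,0],-10,0.8],
    [[0,0,0],-6,0.8],
    [[0,0,0],0,0.8],
    [[0,0,0],0,0.8],
    [[0,0,0],0,0.8],
    [[0,0,0],0,0.8],
    [[0,0,0],0,0.8],
    [[0,0,0],0,0.8],
  ],
)

```text
time: 32.8
tcp_pos: [0.5274, -0.2321, 0.2051]
orientation: [0.038, 0.999, -0.0, 0.0]
ft_force: [-0.7, -0.6, 0.3]
width: 0.8
grasp_force: 0.0
```

```bash
python3 - <<'E'
from h import *
import pickle
p,R=st();c=cam('wrist');pickle.dump(c,open('w12.pkl','wb'))
for q in [(.527,-.2325),(.4117,-.3167),(.5691,-.3366)]:print([k for k in cap(c,q)if k[0]<.06][:2])
k=cap(c,(.527,-.2325))
if k: print(to(R,p,[*k[0][1],.058]))
E
```

```text
t 32.8 tcp [ 0.5274 -0.2321  0.2051] yaw 175.67 j1,j6 [ -24.9 -110.6] w 0.8 gf 0.0 F [-0.7 -0.6  0.3]
[(0.0014, array([ 0.5264, -0.2337]), 21.2, 20.7, array([79., 79., 80.]))]
[(0.0026, array([ 0.4125, -0.3142]), 22.4, 19.9, array([82., 81., 82.])), (0.0533, array([ 0.4313, -0.2671]), 22.4, 19.9, array([104., 102.,  95.]))]
[(0.0061, array([ 0.563 , -0.3366]), 21.4, 18.4, array([78., 77., 78.])), (0.0271, array([ 0.5513, -0.3161]), 18.0, 18.4, array([60., 60., 56.]))]
[  0.9  -1.7 147.1]
```

>>> send_rows(
  moves=[
    [[0.5,-1.5,30],0,0.8],
    [[0,0,40],0,0.8],
    [[0,0,40],0,0.8],
    [[0,0,25],0,0.8],
    [[0,0,12],0,0.8],
    [[0,0,0],0,0.8],
    [[0,0,0],0,0],
    [[0,0,0],0,0],
  ],
)

```text
time: 33.85
tcp_pos: [0.5277, -0.2341, 0.0595]
orientation: [0.038, 0.999, -0.001, 0.001]
ft_force: [-0.2, 0.7, 1.5]
width: 0.431
grasp_force: 49.7
```

>>> send_rows(
  moves=[
    [[0,0,0],0,0],
    [[0,0,-20],0,0],
    [[0,0,-40],0,0],
    [[0,0,-50],0,0],
    [[0,0,-50],0,0],
    [[0,0,-50],0,0],
    [[0,0,-10],0,0],
    [[0,0,0],0,0],
  ],
)

```text
time: 34.85
tcp_pos: [0.5264, -0.2333, 0.2775]
orientation: [0.038, 0.999, 0.0, -0.0]
ft_force: [-0.5, -0.0, -2.4]
width: 0.427
grasp_force: 50.3
```

```bash
cat >> h.py <<'E'
def heldlines(c,p,R):
    """lines of the held jar's shoulder plane: yaw mod 90 and offset from the TCP axis, length (mm)"""
    z=p[2]-.058+.045; g=cv2.cvtColor(c['frame'],cv2.COLOR_RGB2GRAY)
    L=cv2.HoughLinesP(cv2.Canny(g,15,45),1,np.pi/360,12,minLineLength=12,maxLineGap=3)
    for x1,y1,x2,y2 in L[:,0]:
        a,b=[to(R,p,[*onz(c,x,y,z),z])[:2] for x,y in((x1,y1),(x2,y2))]
        m=(a+b)/2; d=b-a; n=np.array([-d[1],d[0]])/np.hypot(*d)
        if abs(m[0]-12)<22 and abs(m[1])<26 and 14<abs(n@a)<30:
            yaw=np.degrees(np.arctan2(*(R[:2,:2]@d)[::-1]))%90
            print('px',(x1,y1,x2,y2),'yaw',round(yaw,1),'off',round(abs(n@a),1),'len',round(np.hypot(*d),1),'mid',m.round(0))
E
python3 - <<'E'
from h import *
import pickle
from scipy.spatial.transform import Rotation as Ro
c=pickle.load(open('w9.pkl','rb'))
heldlines(c,np.array([.4226,-.2022,.2768]),(Ro.from_euler('z',179.48,degrees=True)*Ro.from_euler('x',180,degrees=True)).as_matrix())
print();p,R=st();c=cam('wrist');pickle.dump(c,open('w13.pkl','wb'));heldlines(c,p,R)
E
```

```text
px (np.int32(225), np.int32(223), np.int32(248), np.int32(216)) yaw 17.4 off 14.8 len 13.7 mid [ 12. -10.]
px (np.int32(217), np.int32(254), np.int32(226), np.int32(228)) yaw 69.5 off 17.6 len 17.6 mid [ -1. -19.]
px (np.int32(204), np.int32(200), np.int32(222), np.int32(196)) yaw 12.3 off 29.3 len 10.4 mid [ 25. -23.]
px (np.int32(253), np.int32(193), np.int32(297), np.int32(225)) yaw 52.5 off 21.6 len 30.9 mid [18. 12.]
px (np.int32(256), np.int32(179), np.int32(296), np.int32(210)) yaw 51.2 off 28.3 len 28.3 mid [27. 12.]
px (np.int32(211), np.int32(208), np.int32(226), np.int32(199)) yaw 30.4 off 28.8 len 9.9 mid [ 22. -20.]
px (np.int32(200), np.int32(180), np.int32(221), np.int32(190)) yaw 62.7 off 18.0 len 12.7 mid [ 32. -24.]
px (np.int32(284), np.int32(201), np.int32(315), np.int32(189)) yaw 21.3 off 15.5 len 18.3 mid [26. 25.]
px (np.int32(264), np.int32(214), np.int32(283), np.int32(223)) yaw 62.7 off 16.3 len 12.0 mid [13. 11.]
px (np.int32(270), np.int32(190), np.int32(286), np.int32(182)) yaw 27.1 off 22.1 len 9.7 mid [32. 13.]
px (np.int32(235), np.int32(198), np.int32
[... 411 characters left out ...]
 np.int32(261), np.int32(201)) yaw 56.9 off 22.0 len 8.1 mid [25. -0.]
px (np.int32(269), np.int32(192), np.int32(294), np.int32(213)) yaw 45.3 off 26.5 len 18.5 mid [22. 15.]
px (np.int32(229), np.int32(180), np.int32(244), np.int32(187)) yaw 59.7 off 25.4 len 8.9 mid [ 33. -10.]
px (np.int32(271), np.int32(210), np.int32(290), np.int32(223)) yaw 50.4 off 19.9 len 13.3 mid [14. 14.]
px (np.int32(236), np.int32(197), np.int32(252), np.int32(177)) yaw 47.3 off 23.7 len 14.2 mid [31. -6.]
px (np.int32(269), np.int32(186), np.int32(283), np.int32(197)) yaw 46.8 off 29.5 len 9.9 mid [28. 12.]
px (np.int32(240), np.int32(205), np.int32(253), np.int32(192)) yaw 41.1 off 20.4 len 10.3 mid [25. -4.]
```

>>> send_rows(
  moves=[
    [[-2,45,0],0,0],
    [[-2,57,0],0,0],
    [[-2,57,0],0,0],
    [[-2,57,0],0,0],
    [[-2,57,0],0,0],
    [[-2,57,0],0,0],
    [[-2,57,0],0,0],
    [[-1,53,0],0,0],
  ],
)

```text
time: 35.9
tcp_pos: [0.5739, 0.2058, 0.275]
orientation: [0.038, 0.999, -0.001, -0.002]
ft_force: [0.2, -0.6, 0.2]
width: 0.426
grasp_force: 50.4
```

>>> send_rows(
  moves=[
    [[0,0,0],10,0],
    [[0,0,0],10,0],
    [[0,0,0],10,0],
    [[0,0,0],2,0],
    [[0,0,20],0,0],
    [[0,0,20],0,0],
    [[0,0,0],0,0],
    [[0,0,0],0,0],
  ],
)

```text
time: 36.9
tcp_pos: [0.5751, 0.2041, 0.2381]
orientation: [0.311, 0.95, -0.0, 0.0]
ft_force: [0.6, 0.9, -0.1]
width: 0.428
grasp_force: 50.8
```

```bash
python3 - <<'E'
from h import *
p,R=st();c=cam('wrist');heldlines(c,p,R);print(to(R,p,[.5742,.2041,.166]))
E
```

```text
t 36.9 tcp [0.5751 0.2041 0.2381] yaw 143.72 j1,j6 [ 18.5 -35.3] w 0.428 gf 50.8 F [ 0.6  0.9 -0.1]
px (np.int32(217), np.int32(202), np.int32(229), np.int32(206)) yaw 34.2 off 14.9 len 6.9 mid [ 22. -18.]
px (np.int32(279), np.int32(196), np.int32(293), np.int32(198)) yaw 45.6 off 28.2 len 7.8 mid [26. 17.]
px (np.int32(209), np.int32(214), np.int32(232), np.int32(203)) yaw 79.9 off 25.8 len 14.5 mid [ 19. -19.]
px (np.int32(217), np.int32(235), np.int32(232), np.int32(216)) yaw 15.9 off 19.3 len 14.7 mid [  9. -17.]
px (np.int32(232), np.int32(202), np.int32(250), np.int32(181)) yaw 13.7 off 24.5 len 15.4 mid [29. -8.]
px (np.int32(287), np.int32(181), np.int32(288), np.int32(193)) yaw 59.7 off 20.8 len 6.7 mid [32. 18.]
px (np.int32(216), np.int32(209), np.int32(228), np.int32(190)) yaw 20.8 off 28.6 len 12.9 mid [ 25. -18.]
px (np.int32(291), np.int32(236), np.int32(294), np.int32(251)) yaw 66.1 off 20.7 len 9.8 mid [-2. 22.]
px (np.int32(212), np.int32(212), np.int32(232), np.int32(199)) yaw 87.1 off 27.7 len 13.6 mid [ 21. -18.]
px (np.int32(208), np.int32(219), np.int32(225), 
[... 216 characters left out ...]
int32(209)) yaw 18.2 off 27.2 len 13.8 mid [23. 14.]
px (np.int32(198), np.int32(234), np.int32(221), np.int32(217)) yaw 1.0 off 23.0 len 17.3 mid [  9. -26.]
px (np.int32(289), np.int32(190), np.int32(302), np.int32(186)) yaw 71.7 off 22.8 len 7.5 mid [31. 22.]
px (np.int32(273), np.int32(210), np.int32(307), np.int32(237)) yaw 14.2 off 20.7 len 25.8 mid [10. 20.]
px (np.int32(297), np.int32(237), np.int32(301), np.int32(252)) yaw 69.8 off 23.8 len 10.1 mid [-3. 26.]
px (np.int32(210), np.int32(211), np.int32(225), np.int32(201)) yaw 87.7 off 28.9 len 10.4 mid [ 21. -21.]
px (np.int32(264), np.int32(204), np.int32(277), np.int32(214)) yaw 14.9 off 20.3 len 9.2 mid [19.  9.]
[ 0.7 -0.5 72.1]
```

>>> send_rows(
  moves=[
    [[0.7,-0.5,20],-1,0],
    [[0,0,20],0,0],
    [[0,0,10],0,0],
    [[0,0,5],0,0],
    [[0,0,3],0,0],
    [[0,0,3],0,0],
    [[0,0,3],0,0],
    [[0,0,1],0,0],
  ],
)

```text
time: 37.95
tcp_pos: [0.574, 0.2041, 0.1729]
orientation: [0.303, 0.953, -0.0, 0.0]
ft_force: [-0.1, -1.0, -1.6]
width: 0.428
grasp_force: 50.8
```

Free entry. Seat it and turn.

>>> send_rows(
  moves=[
    [[0,0,3],0,0],
    [[0,0,2],0,0],
    [[0,0,2],0,0],
    [[0,0,1],0,0],
    [[0,0,0],10,0],
    [[0,0,0],10,0],
    [[0,0,0],10,0],
    [[0,0,0],10,0],
  ],
)

```text
time: 38.95
tcp_pos: [0.5749, 0.204, 0.167]
orientation: [0.613, 0.79, 0.001, 0.001]
ft_force: [-1.4, -1.2, 7.4]
width: 0.426
grasp_force: 51.6
```

>>> send_rows(
  moves=[
    [[0,0,0],10,0],
    [[0,0,0],10,0],
    [[0,0,0],10,0],
    [[0,0,0],10,0],
    [[0,0,0],10,0],
    [[0,0,0],10,0],
    [[0,0,0],10,0],
    [[0,0,0],0,0],
  ],
)

```text
time: 39.95
tcp_pos: [0.5761, 0.2035, 0.1673]
orientation: [0.955, 0.298, 0.003, 0.001]
ft_force: [1.2, -3.5, 7.4]
width: 0.427
grasp_force: 51.6
```

```bash
python3 - <<'E'
from h import *
st();print(robot.observe()['ft_torque'])
E
```

```text
t 39.95 tcp [0.5761 0.2035 0.1673] yaw 34.69 j1,j6 [18.5 73.8] w 0.427 gf 51.6 F [ 1.2 -3.5  7.4]
[-0.68596797 -0.29454097  0.11559334]
```

>>> send_rows(
  moves=[
    [[0,0,0],10,0],
    [[0,0,0],10,0],
    [[0,0,0],10,0],
    [[0,0,0],10,0],
    [[0,0,0],10,0],
    [[0,0,0],10,0],
    [[0,0,0],5,0],
    [[0,0,0],0,0],
  ],
)

```text
time: 40.95
tcp_pos: [0.5772, 0.2034, 0.168]
orientation: [0.965, -0.262, 0.004, -0.001]
ft_force: [6.2, -4.6, 17.8]
width: 0.114
grasp_force: 25.2
```

```bash
python3 - <<'E'
from h import *
st();print(robot.observe()['ft_torque'])
E
```

```text
t 40.95 tcp [0.5772 0.2034 0.168 ] yaw -30.36 j1,j6 [ 18.4 138.8] w 0.114 gf 25.2 F [ 6.2 -4.6 17.8]
[-0.76326447 -1.15741789 -0.00154513]
```

The fingers slipped off the cap. I'll look before moving, using one montage of both views.

```bash
python3 - <<'E'
from h import *
w=cam('wrist');s=cam('scene')
u,v=np.array(proj(s,(.545,.24,.14)),int)
a=cv2.resize(w['frame'][90:300,120:390],None,fx=1.48,fy=1.48,interpolation=cv2.INTER_CUBIC)
b=cv2.resize(s['frame'][max(v-70,0):v+50,max(u-75,0):u+75],None,fx=2.66,fy=2.66,interpolation=cv2.INTER_CUBIC)
print(a.shape,b.shape,u,v)
h=max(a.shape[0],b.shape[0]);m=np.zeros((h,a.shape[1]+b.shape[1],3),np.uint8)
m[:a.shape[0],:a.shape[1]]=a;m[:b.shape[0],a.shape[1]:]=b
cv2.imwrite('pics/m14.png',m[:,:,::-1])
E
```

```text
(311, 400, 3) (319, 399, 3) 358 288
```

View pics/m14.png

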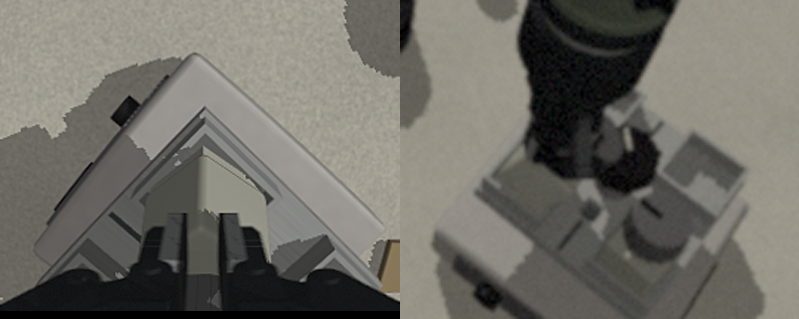

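The wrist half shows jar B's body tilted in front of the closed fingers, around (205,190). In the scene half, jar A still stands in its pocket at (655,235). I'll open gently, rise and measure.

>>> send_rows(
  moves=[
    [[0,0,0],0,0.3],
    [[0,0,0],0,0.5],
    [[0,0,0],0,0.7],
    [[0,0,-5],0,0.8],
    [[0,0,-10],0,0.8],
    [[0,0,-20],0,0.8],
    [[0,0,-40],0,0.8],
    [[0,0,-35],-10,0.8],
  ],
)

```text
time: 42.05
tcp_pos: [0.574, 0.2042, 0.2769]
orientation: [0.985, -0.174, 0.0, -0.0]
ft_force: [0.5, -0.2, -0.2]
width: 0.798
grasp_force: 0.0
```

```bash
python3 - <<'E'
from h import *
import pickle
p,R=st();w=cam('wrist');s=cam('scene');d=cam('side');pickle.dump((w,s,d),open('w15.pkl','wb'))
for n,q in (('A',(.549,.2885)),('B',(.5752,.2041))):
    print(n,'wrist',[k for k in cap(w,q,.191,.05)][:4])
def caps(c,q,z,tol=.05):
    r=.019/np.linalg.norm(ray(c,0,0)[0]-np.array([*q,z]))*c['f'];u,v=np.array(proj(c,(*q,z)));return u.round(1),v.round(1),r.round(1)
for q in ((.549,.2885),(.5752,.2041)): print(caps(w,q,.191),caps(s,q,.191),caps(d,q,.191))
# coarse brightness map around B's cap spot in the wrist view
u,v=np.array(proj(w,(.5752,.2041,.191)),int);g=cv2.cvtColor(w['frame'],cv2.COLOR_RGB2GRAY)
for y in range(v-56,v+60,6): print(' '.join('%3d'%g[y-2:y+3,x-2:x+3].mean() for x in range(u-84,u+84,6)))
E
```

```text
t 42.05 tcp [0.574  0.2042 0.2769] yaw -20.04 j1,j6 [ 18.5 128.5] w 0.798 gf 0.0 F [ 0.5 -0.2 -0.2]
A wrist [(0.0097, array([0.5417, 0.2949]), 18.8, 21.1, array([17., 17., 17.])), (0.0128, array([0.5575, 0.2789]), 24.4, 21.1, array([54., 54., 55.])), (0.0301, array([0.572 , 0.2692]), 24.4, 21.1, array([66., 66., 62.])), (0.0318, array([0.5431, 0.2573]), 23.3, 21.1, array([110., 111., 107.]))]
B wrist [(0.0166, array([0.5887, 0.2137]), 25.2, 23.7, array([84., 84., 78.])), (0.0167, array([0.5912, 0.1993]), 27.4, 23.7, array([84., 85., 78.])), (0.0259, array([0.5836, 0.2286]), 27.4, 23.7, array([90., 90., 88.])), (0.0279, array([0.5478, 0.2089]), 24.0, 23.7, array([67., 66., 67.]))]
(np.float64(178.1), np.float64(258.8), np.float64(21.1)) (np.float64(382.4), np.float64(299.9), np.float64(10.4)) (np.float64(222.9), np.float64(95.9), np.float64(6.9))
(np.float64(257.7), np.float64(200.9), np.float64(23.7)) (np.float64(338.5), np.float64(268.2), np.float64(10.3)) (np.float64(237.9), np.float64(104.7), np.float64(7.3))
124 157 152 104 104 103 103  40  25  67 127 148 150 150 150 135 151 153 
[... 1467 characters left out ...]
  63  99 117 132 150 151 152
 81  95  93 108  90  62  62  78  63  90  83  41  44  49  54  62  70  71  73  70  73 113  93  89 121 139 150 153
 42  46  50  59  64  67  63  63  78  90  32  22  44  52  61  70  73  77  76  93 136 123  90  90  92 127 149 143
 60  56  31  57  66 129  95  77  89  59  17  22  50  60  31  68  70  70  72 107 134 137 111  90  89  90  50  68
 56  44  16  59  62 120 149  86  91  33  19  19  66  69  60  38  70  70  70 123 133 135 125  90  90  60  16  51
 56  19  16  44  71 111 115 127 131  58  24  24  42  70  68  69  69  71  99 118 132 100  90  89  71  39  15  23
 39  16  16  51  74 128 132 134 112  64  24  24  23  56  73  93  56  89  87 122  93  89  80  64  75  57  16  16
```

```bash
python3 - <<'E'
from h import *
import pickle
w,s,d=pickle.load(open('w15.pkl','rb'))
def tm(c,u0,u1,v0,v1,st):
    f=cv2.GaussianBlur(c['frame'],(3,3),0).astype(int)
    for y in range(v0,v1,st):
        print('%3d '%y+''.join((('abcdefghijklmnopqrstuvwxyz' if f[y,x,0]-f[y,x,2]>4 else '0123456789ABCDEFGHIJKLMNOP')[f[y,x].sum()//30]) for x in range(u0,u1,max(1,st//2))))
print('wrist u 180..350');tm(w,180,350,140,330,4)
print('scene u 300..420');tm(s,300,420,235,340,2)
E
```

```text
wrist u 180..350
140 pppokkkkkkkjkkkkjki422114668lmoooooooooooopppppppoooppppppppppppppppppppppppppooponkj
144 ppppkkkkkkkkkkkkj31222457jlnooooooooppppolnppppppqppppppppppppppopppppopppppppoppoooo
148 pomkkkkkkkkkjkkkkjg2568kmoooooooooooool899Cnoopppppqopppppppppppppppppppppppppooppppo
152 kkkkkkkkkkkkkkkkkj66jlnooooooooooopm8877BDDCDoppppppppopppppppppppppoppppppppppppppoo
156 kkkkkkkkkkkkkkkh57jjjkooooooooopn9887BDCA9BDCDnpppppppqpopppppppppppppopppppppppoppop
160 kkkkkkkkkkkkj668jjjjjjkmnoooook8879DA9998ijlDDCDopppppppqpppppppppppppppppppppppopppp
164 kkkkkkkkkjj66ijjjjjj9jj9kool887789998iihhhjmmCDCDnppoppppqpoppppppppppppooppppppppppp
168 kkkkkkkh457jjjjjjjjjjjjj888778998iihhiiiiiimnnmDDCDopppppppqopppppppppppppppppppopppp
172 kkkkjg46ijjjjjjjjjjjj98876898iihhiiiiiiiiiilnnnmBDBDnpopppppqpopppppppppppppppppppppp
176 kkj546ijjjjjjjjjjjj88877998ihiiiiiiiiiiiiiiknnnnmjDCCDopppppppqpppppppppppppppppppppp
180 i557ijjjjjjjjjjj88888899756iiiiiiiiiiiiiiiijmnnnnnkBDCDopppppppppoppppppppppppppppppp
184 57jjjjjjjjjjj98889998889987iiiiiiiiiiiiiiiijmnnnnnnnBDCDnppppppppqppppppppppppppppppp
188
[... 9178 characters left out ...]
jjjjjjjjjjjjihhhh77777777h7hhiiii8iiijjjjjjjjjjihhijjjjjjjjjjjjjjjjkkkjjjkl
331 kjjjjjjjjjjig311011223444445ghijjjjjjjjjjjjjjjjjjjjjjjjjjjjiihh7h7h7hhh7788i888iijjjjjjjjjjihhijjjjjjjjjjjjjjjjjjjjjjjkl
333 lkjjjjjjjjjjjiged34fgf444444445giijjjjjjjjjjjjjjjjjjjjjjjjjjjiihhhhhh7h77777iiiijjjjjjjjjiihhijjjjjjjjjjjjjjjjjjjjjjjjkl
335 mljjjjjjjjjjjjjjiiijjiig544444445ghiijjjjjjjjjjjjjjjjjjjjjjjjjjiih77777h77hhiijjjjjjjjjjiihhjjjjjjjjjjjjjjjjjjjjjjjjjklm
337 nmkjjjjjjjjjjjjjjjjjjjjjihg544444445ghijjjjjjjjjjjjjjjjjjjjjjjjjjjiihhh777iijjjjjjjjjjjihhijjjjjjjjjjjjjjjjjjjjjjjjklmno
339 onmkjjjjjjjjjjjjjjjjjjjjjjjih544444445fhiijjjjjjjjjjjjjjjjjjjjjjjjjiiih777ijjjjjjjjjjiihhijjjjjjkkkjjjkjjjjjjjjkjjkkmnoo
```

```bash
python3 - <<'E'
from h import *
import pickle
w,s,d=pickle.load(open('w15.pkl','rb'))
p,R=st();h=np.array([.5214,.234]);e=np.array([np.cos(np.radians(-29)),np.sin(np.radians(-29))]);n=np.array([-e[1],e[0]])
for nm,px,z in [('captop',(264,247),.19),('capL',(242,240),.185),('capR',(288,240),.185),('pip',(251,202),.155),('bodyfar',(262,157),.13),('bodyL',(234,190),.14),('bodyR',(288,190),.14)]:
    q=onz(w,*px,z)-h; print(nm,'u',(q@e*1000).round(1),'v',(q@n*1000).round(1))
g=h+e*.024; print('grip pt',g,to(R,p,[*g,.16]))
E
```

```text
t 42.2 tcp [0.5748 0.2045 0.2777] yaw -20.36 j1,j6 [ 18.5 128.9] w 0.799 gf 0.0 F [-0.6  0.7 -0.1]
captop u 21.6 v -11.9
capL u 22.9 v 7.5
capR u 29.0 v -31.8
pip u 48.9 v 4.1
bodyfar u 88.6 v -0.3
bodyL u 53.9 v 21.9
bodyR u 62.1 v -30.1
grip pt [0.54239087 0.22236457] [-37.1  -5.1 117.5]
```

Jar B leans about 35–40° towards the hub, cap resting on the knob, body still in its pocket. I'll grip the cap lightly and pull it outward and upright.

>>> send_rows(
  moves=[
    [[-37,5,20],0,0.68],
    [[0,0,30],0,0.68],
    [[0,0,25],0,0.68],
    [[0,0,18],0,0.68],
    [[0,0,12],0,0.68],
    [[0,0,8],0,0.68],
    [[0,0,4],0,0.68],
    [[0,0,0],0,0.68],
  ],
  squeeze=25,
)

```text
time: 43.2
tcp_pos: [0.5377, 0.2123, 0.1582]
orientation: [0.984, -0.176, 0.0, -0.0]
ft_force: [0.2, -0.4, -0.3]
width: 0.678
grasp_force: 0.0
```

```bash
python3 - <<'E'
from h import *
st()
E
```

```text
t 43.2 tcp [0.5377 0.2123 0.1582] yaw -20.33 j1,j6 [ 20.4 130.7] w 0.678 gf 0.0 F [ 0.2 -0.4 -0.3]
```

No contact. Close.

>>> send_rows(
  moves=[
    [[0,0,0],0,0.3],
    [[0,0,0],0,0.3],
    [[0,0,0],0,0.3],
    [[0,0,0],0,0.3],
    [[0,0,0],0,0.3],
    [[0,0,0],0,0.3],
    [[0,0,0],0,0.3],
    [[0,0,0],0,0.3],
  ],
)

```text
time: 44.2
tcp_pos: [0.5381, 0.2126, 0.1587]
orientation: [0.984, -0.176, 0.001, -0.001]
ft_force: [-0.5, 1.8, 5.2]
width: 0.441
grasp_force: 26.7
```

>>> send_rows(
  moves=[
    [[4,-0.5,-2],0,0.3],
    [[5,-0.5,-1],0,0.3],
    [[5,-0.5,-1],0,0.3],
    [[5,-0.5,0],0,0.3],
    [[5,-0.5,0],0,0.3],
    [[5,-0.5,0],0,0.3],
    [[4,-0.5,0],0,0.3],
    [[0,0,0],0,0.3],
  ],
)

```text
time: 45.2
tcp_pos: [0.5687, 0.2042, 0.1629]
orientation: [0.984, -0.177, -0.001, 0.0]
ft_force: [-6.2, 2.9, 8.9]
width: 0.434
grasp_force: 26.4
```

```bash
python3 - <<'E'
from h import *
st();print(robot.observe()['ft_torque'])
E
```

```text
t 45.2 tcp [0.5687 0.2042 0.1629] yaw -20.34 j1,j6 [ 18.6 128.9] w 0.434 gf 26.4 F [-6.2  2.9  8.9]
[0.34846105 1.00108242 0.01532365]
```

>>> send_rows(
  moves=[
    [[3,0,0],0,0.3],
    [[3,0,0],0,0.3],
    [[2,0,0],0,0.3],
    [[0,0,0],0,0.3],
    [[0,0,0],0,0.6],
    [[0,0,0],0,0.75],
    [[0,0,0],0,0.75],
    [[0,0,0],0,0.75],
  ],
)

```text
time: 46.2
tcp_pos: [0.5773, 0.2011, 0.1616]
orientation: [0.984, -0.176, -0.0, 0.0]
ft_force: [0.5, -0.3, 0.0]
width: 0.75
grasp_force: 0.0
```

>>> send_rows(
  moves=[
    [[0,0,-15],0,0.75],
    [[0,0,-30],0,0.75],
    [[0,0,-40],0,0.75],
    [[0,0,-30],0,0.75],
    [[0,0,0],-10,0.75],
    [[0,0,0],-10,0.75],
    [[0,0,0],-10,0.75],
    [[0,0,0],0,0.75],
  ],
)

```text
time: 47.2
tcp_pos: [0.5774, 0.2013, 0.2781]
orientation: [0.997, 0.083, 0.001, -0.0]
ft_force: [-0.3, -0.3, -0.1]
width: 0.752
grasp_force: 0.0
```

```bash
cat >> h.py <<'E'
def tm(c,u0,u1,v0,v1,st):
    f=cv2.GaussianBlur(c['frame'],(3,3),0).astype(int)
    for y in range(v0,v1,st):
        print('%3d '%y+''.join((('abcdefghijklmnopqrstuvwxyz' if f[y,x,0]-f[y,x,2]>4 else '0123456789ABCDEFGHIJKLMNOP')[f[y,x].sum()//30]) for x in range(u0,u1,max(1,st//2))))
E
python3 - <<'E'
from h import *
import pickle
p,R=st();w=cam('wrist');pickle.dump(w,open('w16.pkl','wb'))
for n,q in (('A',(.549,.2885)),('B',(.5752,.2041))): print(n,cap(w,q,.191,.05)[:4],proj(w,(*q,.191)))
u,v=np.array(proj(w,(.5752,.2041,.17)),int);tm(w,u-60,u+60,v-60,v+60,4)
E
```

```text
t 47.2 tcp [0.5774 0.2013 0.2781] yaw 9.56 j1,j6 [18.2 98.6] w 0.752 gf 0.0 F [-0.3 -0.3 -0.1]
A [(0.0091, array([0.5577, 0.286 ]), 24.4, 21.7, array([83., 82., 83.])), (0.0321, array([0.5767, 0.2723]), 21.0, 21.7, array([72., 73., 67.])), (0.0404, array([0.5734, 0.3208]), 24.4, 21.7, array([111., 109., 101.]))] (np.float64(152.19593072373902), np.float64(217.5258227610608))
B [(0.0168, array([0.592 , 0.2051]), 24.0, 23.5, array([90., 90., 83.])), (0.0235, array([0.5518, 0.2017]), 25.2, 23.5, array([65., 65., 66.])), (0.025, array([0.5945, 0.22  ]), 26.4, 23.5, array([90., 90., 83.])), (0.0403, array([0.5875, 0.2424]), 22.9, 23.5, array([95., 96., 94.]))] (np.float64(254.2752889727085), np.float64(204.6534951918099))
137 klkkkkkkii76555556778jjkkllmmnnoooppppppppppqpqqqqqqqqqqqqqq
141 3344566778ijjjjkkkklooppppppppppppppppppppppqqpqqqqqqqqqqpqq
145 jjjjjjkkkkkkkkkkkkknppppppppppppppppppppppppqqpqqqqqqpqqqqqq
149 kkkkkkkkkkkkkkkkkkkkoppppppppppppppppppppppppqppqqpqqqqqqqqq
153 kkkkkkkkkkkkkkkkkkkknpppppppppppppppppoomnpppqpqqqqqqqqqqqqq
157 kkkkkkkkkkkkkkkkkkkknnmlkk98888889899988ADpp
[... 876 characters left out ...]
8889BDEDDD754444555555555666lppEEEEqqpqqppqqqqpqqq
217 999999853211112358DB4444445455555656666kpEEEEppppqqqqqqqqqqp
221 9995111111111111112444445554555556566666AEEEEppppqqpqqqqqqqq
225 AB511222222222111124444455555555565666669EEEEpppppqpqqqqqqqq
229 E8122222222221122134444455556655666766668DEEEpppppqqqqqqqqqq
233 D522222222222222124445788873168888887776799BCpppppqqqqqqqqqq
237 622222222222222222468888887424888888888776667oppppqqpqqqqqqq
241 22222222222222222258888888762378888888887BBCDEppppqqpqppqqqq
245 2222222222hpm5222237888888887778888888889998CEpppppqpqqqqqqq
249 672222222223iooi3222688888888888888888899999BEpppppqppqqqpqq
253 397222222222224lpm43899A98777777789999999999AEpppppqqpqqpqqq
```

Jar B's cap line already points at its pip, so that cap is tight, but the jar still leans, wedged on the pocket's outer wall. I'll regrip with the jaws along the lean direction so the flat pads square it up, then lift.

```bash
python3 - <<'E'
from h import *
import pickle
w=pickle.load(open('w16.pkl','rb'));p,R=st()
for nm,px,z in [('captop',(251,244),.19),('capL',(231,240),.185),('capR',(276,240),.185),('pip',(252,199),.155),('farL',(232,169),.128),('farR',(276,167),.128)]:
    q=onz(w,*px,z); print(nm,q.round(4))
u,v=int(proj(w,(.5752,.2041,.17))[0]),0
tm(w,u-60,u+60,245,300,4)
E
```

```text
t 47.25 tcp [0.5774 0.2014 0.2779] yaw 9.51 j1,j6 [18.2 98.6] w 0.75 gf 0.0 F [ 0.3  0.  -0.6]
captop [0.5398 0.2011]
capL [0.5383 0.2185]
capR [0.5448 0.18  ]
pip [0.5692 0.2055]
farL [0.589  0.2295]
farR [0.5983 0.1864]
245 2222222222hpm5222237888888887778888888889998CEpppppqpqqqqqqq
249 672222222223iooi3222688888888888888888899999BEpppppqppqqqpqq
253 397222222222224lpm43899A98777777789999999999AEpppppqqpqqpqqq
257 28973322222222222568999BDCEEEEEEEEEEA9999999AEopppppqqpqqqqp
261 27999BDAAA723ADD67999999DCDDEEDEDBCC999999999Dopqqppqqqqqqqp
265 26999ADBBDEEEEEE96999999CC9999999999999999999DDlkmppqqqqqqqq
269 269999CDACEEEEEEC6CB9999BD9999999999999999898CEkhgjjmqqqqqqq
273 279999ADBBDEEEEED6BEDDDCAD9777666666666666666Blhlmmmmjlqqqqq
277 3677766CCADEEEEEEmnooooopoA6666666666677789AACnmmmmmmmmklqqq
281 56666669DmppppppppppqppppoDDDDEooopppnlljghkllmmmmmmmmmmmkkp
285 DEEoooooopppppppppqqpppppppppppqqqqqqqqnjlmmmmmmmmmmmmmmmmml
289 qpppqppqpppppppppppppppqppppqqppppqqqqqqqnllmmmmmmmmmmmmmmmk
293 qpqqppqqqpqpppppppppppqqppqppppqqqpqqqqqqqqomlmmmmmmmmmmki8B
297 qqpqqpqppppppppqpppqpppqpppppqppqqqpqqqqqqqqqqnllmmmmliiABBB
```

>>> send_rows(
  moves=[
    [[-29,-6,0],0,0.85],
    [[0,0,0],-10.3,0.85],
    [[0,0,0],-10.3,0.85],
    [[0,0,0],-10.3,0.85],
    [[0,0,0],-10.3,0.85],
    [[0,0,0],-10.3,0.85],
    [[0,0,0],-10.3,0.85],
    [[0,0,0],-10.3,0.85],
  ],
)

```text
time: 48.25
tcp_pos: [0.5477, 0.2024, 0.2775]
orientation: [0.755, 0.656, 0.0, 0.0]
ft_force: [-0.4, 0.4, -0.4]
width: 0.848
grasp_force: 0.0
```

>>> send_rows(
  moves=[
    [[0,0,20],-10.3,0.85],
    [[0,0,30],-10.3,0.85],
    [[0,0,25],0,0.85],
    [[0,0,18],0,0.85],
    [[0,0,12],0,0.85],
    [[0,0,8],0,0.85],
    [[0,0,4],0,0.85],
    [[0,0,0],0,0.85],
  ],
  squeeze=70,
)

```text
time: 49.25
tcp_pos: [0.5478, 0.2024, 0.1602]
orientation: [0.627, 0.779, 0.0, 0.0]
ft_force: [-0.6, 0.8, 0.6]
width: 0.845
grasp_force: 0.0
```

```bash
python3 - <<'E'
from h import *
st()
E
```

```text
t 49.25 tcp [0.5478 0.2024 0.1602] yaw 102.36 j1,j6 [19.2  6.8] w 0.845 gf 0.0 F [-0.6  0.8  0.6]
```

>>> send_rows(
  moves=[
    [[0,0,0],0,0.3],
    [[0,0,0],0,0.3],
    [[0,0,0],0,0.3],
    [[0,0,0],0,0.3],
    [[0,0,-2],0,0.3],
    [[0,0,-4],0,0.3],
    [[0,0,-8],0,0.3],
    [[0,0,-10],0,0.3],
  ],
)

```text
time: 50.25
tcp_pos: [0.546, 0.2019, 0.1837]
orientation: [0.627, 0.779, -0.002, -0.001]
ft_force: [0.1, 0.2, -1.1]
width: 0.468
grasp_force: 71.4
```

```bash
python3 - <<'E'
from h import *
st();print(robot.observe()['ft_torque'])
E
```

```text
t 50.25 tcp [0.546  0.2019 0.1837] yaw 102.38 j1,j6 [19.2  6.8] w 0.468 gf 71.4 F [ 0.1  0.2 -1.1]
[-0.00675162  0.0215219   0.05301478]
```

>>> send_rows(
  moves=[
    [[0,0,-20],0,0.3],
    [[0,0,-30],0,0.3],
    [[0,0,-30],0,0.3],
    [[0,0,-15],0,0.3],
    [[0,0,0],0,0.3],
    [[0,0,0],0,0.3],
    [[0,0,0],0,0.3],
    [[0,0,0],0,0.3],
  ],
  squeeze=110,
)

```text
time: 51.25
tcp_pos: [0.5474, 0.2022, 0.2782]
orientation: [0.627, 0.779, -0.001, -0.0]
ft_force: [0.5, 0.4, -1.8]
width: 0.45
grasp_force: 110.9
```

```bash
python3 - <<'E'
from h import *
import pickle
p,R=st();w=cam('wrist');pickle.dump((w,p,R),open('w17.pkl','wb'))
print(robot.observe()['width'],proj(w,p-R[:,2]*.025),proj(w,p+R[:,2]*.013))
tm(w,190,320,180,330,3)
E
```

```text
t 51.25 tcp [0.5474 0.2022 0.2782] yaw 102.37 j1,j6 [19.1  6.8] w 0.45 gf 110.9 F [ 0.5  0.4 -1.8]
0.4479796047703852 (np.float64(255.9864280904871), np.float64(275.69415999482896)) (np.float64(256.1668366386748), np.float64(241.60795607055792))
180 999BDEEEEEEEEEEEEEEEEEEEEEEEEEC8689999999999ACEEEEEEEEEEEEEEEEEEEEEEEEEDA999999999ACEEEEEEEEEEEEEEEEEEEEEEEEEEEDAABEEppppponl86kpq
183 99BDFFEEEEEEEEEEEEEEEEEEEEEEEED9679999999999ACEEFEEEEEEEEEEEEEEEEEEEEEEDB9999999999ADEEEEEEEEEEEEEEEEEEEEEEEEEEDA9BDEppppppnljkmpq
186 999BEFFFFFFFFFFFFFFFEFFFFFFFEEEA7799999999999ACEEEEEEEEEEEEEEEEEEEEEEEEDB99999999999BDDBABCDDDEEC99AAABCDDDDCA999ABDEppppppolloqqq
189 999ACEEEEEEEDEEFEEEEEDCDDDDEEEEB77899999999999BDEEEEEEEEEEEEEEEEEEEEEEEDB999999999999AA999999999999999999999999889CDEppppppomkmpqq
192 999999ABBBCA999999AAA9999999ADED8689999999999BDEEEEEEEEEEEEEEEEEEEEEEEEDB99999999999999999999999999999999999999889CDEopppppomkloqq
195 9999999999999999999999999999ACEE967999999999BDFFEEEEEEEEEEEEEEEEEEEEEEEECA9999999999999999999999999999999999999889BDEopppppomlloqq
198 99999999999999999999999999999BDEA7789999
[... 5195 characters left out ...]
qqqqqqqqroh21222222212222
315 2222222222222222212233333333211111111111111111111111111111123322222222223ioqppppqqqqqqqqppppppppqqpppppppqqqqqqqqpj311222222222222
318 2222222222222222222233333333221111111111111111111111111111123333332222224jpqppppppppqqppppppppppppppppqqqppppqqqrn5112222222222222
321 222222222222222222222333333333211111111111111111111111111123333222222222gmpqppppppppqqqqppppppqqqqqqqqqqqqqqqqqqpi2122222222122222
324 22222222222222212222222222222222211111111111111111111111223333332222223ioqqqppqqqqqqqqppponllkkjjjjiihh6g6666555421122222222212222
327 222222222222222222222222222222212222122222222222222112222222222222223hnpponmkjig43322211111111111222222112222222222222222222222222
```

Jar B is held but still tilted about 30°. I'll carry it to the free bench spot near (0.47,-0.20), rest it there, push it upright with one finger and regrip.

>>> send_rows(
  moves=[
    [[-47,-20,0],0,0.3],
    [[-47,-20,0],0,0.3],
    [[-47,-20,0],0,0.3],
    [[-47,-20,0],0,0.3],
    [[-47,-20,0],0,0.3],
    [[-47,-20,0],0,0.3],
    [[-47,-20,0],0,0.3],
    [[-47,-21,0],0,0.3],
  ],
)

```text
time: 52.3
tcp_pos: [0.4705, -0.201, 0.2791]
orientation: [0.627, 0.779, 0.0, 0.0]
ft_force: [0.6, -0.1, 0.2]
width: 0.448
grasp_force: 111.0
```

>>> send_rows(
  moves=[
    [[0,0,45],0,0.3],
    [[0,0,50],0,0.3],
    [[0,0,50],0,0.3],
    [[0,0,40],0,0.3],
    [[0,0,20],0,0.3],
    [[0,0,8],0,0.3],
    [[0,0,3],0,0.3],
    [[0,0,0],0,0.3],
  ],
)

```text
time: 53.3
tcp_pos: [0.4716, -0.1997, 0.0638]
orientation: [0.627, 0.779, 0.0, 0.001]
ft_force: [-0.3, 0.2, -1.6]
width: 0.449
grasp_force: 111.2
```

```bash
python3 - <<'E'
from h import *
st()
E
```

```text
t 53.3 tcp [ 0.4716 -0.1997  0.0638] yaw 102.38 j1,j6 [-24.2 -36.6] w 0.449 gf 111.2 F [-0.3  0.2 -1.6]
```

>>> send_rows(
  moves=[
    [[0,0,3],0,0.3],
    [[0,0,2],0,0.3],
    [[0,0,2],0,0.3],
    [[0,0,1],0,0.3],
    [[0,0,1],0,0.3],
    [[0,0,1],0,0.3],
    [[0,0,0],0,0.3],
    [[0,0,0],0,0.3],
  ],
)

```text
time: 54.3
tcp_pos: [0.4719, -0.2007, 0.0558]
orientation: [0.626, 0.779, -0.0, 0.002]
ft_force: [-3.9, -1.8, 18.5]
width: 0.447
grasp_force: 112.7
```

>>> send_rows(
  moves=[
    [[0,0,-1.5],0,0.3],
    [[0,3,0],0,0.55],
    [[0,5,0],0,0.68],
    [[0,5,0],0,0.72],
    [[0,5,0],0,0.72],
    [[0,5,0],0,0.72],
    [[0,5,0],0,0.72],
    [[0,4,0],0,0.72],
  ],
  squeeze=40,
)

```text
time: 55.3
tcp_pos: [0.5026, -0.1925, 0.0545]
orientation: [0.627, 0.779, -0.0, 0.0]
ft_force: [-0.5, -0.6, -0.2]
width: 0.723
grasp_force: 0.0
```

>>> send_rows(
  moves=[
    [[0,3,0],0,0.72],
    [[0,2,0],0,0.72],
    [[0,0,0],0,0.72],
    [[0,0,0],0,0.72],
    [[0,0,0],0,0.72],
    [[0,0,0],0,0.72],
    [[0,0,0],0,0.72],
    [[0,0,0],0,0.72],
  ],
)

```text
time: 56.3
tcp_pos: [0.5071, -0.1915, 0.0546]
orientation: [0.627, 0.779, -0.0, 0.0]
ft_force: [0.3, 0.4, 0.0]
width: 0.721
grasp_force: 0.0
```

```bash
python3 - <<'E'
from h import *
import pickle
p,R=st();w=cam('wrist');pickle.dump((w,p,R),open('w18.pkl','wb'))
print(proj(w,p-R[:,2]*.027),proj(w,p+R[:,2]*.013))
tm(w,180,340,170,330,4)
E
```

```text
t 56.3 tcp [ 0.5071 -0.1915  0.0546] yaw 102.38 j1,j6 [-21.9 -34.3] w 0.721 gf 0.0 F [0.3 0.4 0. ]
(np.float64(255.95839457933752), np.float64(277.97050106894716)) (np.float64(256.155201213442), np.float64(241.61691025957748))
170 oppppooppooppppppppoppppooomjjjjkkkkkkkjjjjjkkkjjjjjjjjjjjjjjkjjjjjjjnoooooooooo
174 ppppooopppoopppppppppppoolljjkkjjjjjkkkjjjkkkjjkkkjjkjjjjkkkjjjjjjjjjmoooooooooo
178 oooooooooopppppooooopppplkjjjjjjkkkjjkkkkkkkkkjjjjjjjjjjjkjjjjjjjjjjkooooooooooo
182 oopoooooppppppoooooopppmjjkkkjjjjkjjjjjjjkkkkjjjjjjkjjjjjjjjjjjjjjjkoooopooooooo
186 oooopoopppooooopppppppmjjjjkkkkjjjjjjkjkkjjjjjjjkkkkjjjjjjjkjjjjjjkooonopoooonoo
190 pooppoooooopppppoppppokjjjjkjkkjjkkkkkjjjjjjjjjjjjjjjkkjjjjjkjjjjknooooooooooppo
194 poooooppppppoppoppoookkkkkjjjkjjjjjkkjjjjjjjjjkkjjkkjkkjjjjjjjjjlppppooooooooooo
198 popppppoooooppooppppplkkkkkkkkkjkjjjjjjjjjjjjjkkjjjjjjjjjjjjjjjkoooooooooooooooo
202 pooopppppooooooopoif666ggggggggggg6ggggggggggg6ikjjjjjjjjjjjjkmooooooooppoooooon
206 pooooopoooooopppojgggggg6ggggggg6gggggggggggggggjjjjjjjjjjjjnoopppponnooonnnoooo
210 poooooooopppoooojgg
[... 1826 characters left out ...]
oooooooooooh12222111
298 11111gppooopm899888888888888888777777777777777777moooooooooooooooooooooo41211111
302 11113nooooppom8998888888888888877777777777777777moooooooonnoooonooooooook1111111
306 1112mooooooooool888888888888888777777777777778moooooooooooooooooooooooomj5111111
310 1111hpooooooooononA8888888888887777777777778moooooonnooononnooonnonoooljj3111111
314 11111jpoooooooooopoomA888888888877777778knooooonooonnnnnoooooooooonnnkjj31111111
318 111111kpoooooooooooooooooonlkkkllllmnooooppooooooonoonnoooooooonopomjjj311111111
322 1111111koooooooooppppoooooooooooooooooonooooooonooooooooooookkjjijjjjj3111111111
326 11111111loopn21111111111111235hjmnpppooooooonljh43211111111111113jjjj31111111111
```

Jar B stands upright again, cap centre at about (243,286). Centre on it, grip lower on the cap, and lift.

>>> send_rows(
  moves=[
    [[-4,-6.5,0],0,0.72],
    [[0,0,4],0,0.72],
    [[0,0,0],0,0.3],
    [[0,0,0],0,0.3],
    [[0,0,0],0,0.3],
    [[0,0,0],0,0.3],
    [[0,0,0],0,0.3],
    [[0,0,0],0,0.3],
  ],
  squeeze=60,
)

```text
time: 57.35
tcp_pos: [0.5016, -0.1968, 0.0506]
orientation: [0.627, 0.779, -0.0, -0.0]
ft_force: [-1.3, -0.1, 1.9]
width: 0.43
grasp_force: 60.1
```

>>> send_rows(
  moves=[
    [[0,0,-20],0,0.3],
    [[0,0,-40],0,0.3],
    [[0,0,-50],0,0.3],
    [[0,0,-50],0,0.3],
    [[0,0,-50],0,0.3],
    [[0,0,-15],0,0.3],
    [[0,0,0],0,0.3],
    [[0,0,0],0,0.3],
  ],
)

```text
time: 58.35
tcp_pos: [0.5007, -0.1964, 0.2732]
orientation: [0.627, 0.779, -0.001, -0.002]
ft_force: [0.8, -0.5, -2.1]
width: 0.424
grasp_force: 60.3
```

```bash
sed -i 's/def heldlines(c,p,R):/def heldlines(c,p,R,dz=.051):/; s/p\[2\]-.058+.045/p[2]-dz+.045/' h.py; python3 - <<'E'
from h import *
import pickle
p,R=st();w=cam('wrist');pickle.dump((w,p,R),open('w19.pkl','wb'))
heldlines(w,p,R)
tm(w,190,320,190,310,4)
print(to(R,p,[.574,.2041,.275]))
E
```

```text
t 58.35 tcp [ 0.5007 -0.1964  0.2732] yaw 102.38 j1,j6 [-22.6 -35. ] w 0.424 gf 60.3 F [ 0.8 -0.5 -2.1]
px (np.int32(248), np.int32(214), np.int32(276), np.int32(213)) yaw 14.3 off 19.3 len 14.8 mid [19.  3.]
px (np.int32(230), np.int32(214), np.int32(244), np.int32(214)) yaw 13.1 off 19.3 len 7.4 mid [ 19. -10.]
px (np.int32(283), np.int32(192), np.int32(304), np.int32(185)) yaw 31.6 off 24.9 len 11.5 mid [33. 19.]
px (np.int32(215), np.int32(274), np.int32(222), np.int32(241)) yaw 88.8 off 19.0 len 21.8 mid [ -7. -21.]
px (np.int32(259), np.int32(195), np.int32(272), np.int32(194)) yaw 16.6 off 29.4 len 6.7 mid [30.  5.]
px (np.int32(293), np.int32(204), np.int32(295), np.int32(182)) yaw 9.0 off 17.9 len 11.9 mid [31. 20.]
px (np.int32(243), np.int32(191), np.int32(255), np.int32(183)) yaw 47.1 off 29.9 len 7.5 mid [34. -4.]
px (np.int32(285), np.int32(213), np.int32(297), np.int32(210)) yaw 27.5 off 15.0 len 6.5 mid [21. 18.]
px (np.int32(238), np.int32(195), np.int32(248), np.int32(181)) yaw 66.8 off 24.9 len 9.1 mid [33. -7.]
px (np.int32(286), np.int32(200), np.int32(291), np.i
[... 1470 characters left out ...]
55555556888888888888888888787877777777622348C92112
274 22121115742124555555568888888888888888888888777777777741349B51111
278 21221111122125555566688888888888888888888888877888777751342111211
282 22221121112225555788888888888888888655554444333322221452442212122
286 22222211112214557888888888888888888322222222222222222562432221111
290 21222121112214555788888888888888888444444455555666677742432211111
294 11222111212211555888888888888888888888888888888787778513432211122
298 21212121112213pj8988888888888888888888888888888887777823431111211
302 2121111121221jqqm8888888888888888888888888888888778npp33421111121
306 2111111112534oppppm988888888888888888888888888878npppqj3571111111
[375.5 157.4  -1.4]
```

>>> send_rows(
  moves=[
    [[40,17,0],0,0.3],
    [[48,20,0],0,0.3],
    [[48,20,0],0,0.3],
    [[48,20,0],0,0.3],
    [[48,20,0],0,0.3],
    [[48,20,0],0,0.3],
    [[48,20,0],0,0.3],
    [[48,20,0],-2.5,0.3],
  ],
)

```text
time: 59.4
tcp_pos: [0.574, 0.2057, 0.2735]
orientation: [0.609, 0.793, -0.001, -0.001]
ft_force: [1.0, 0.0, -0.7]
width: 0.429
grasp_force: 60.2
```

>>> send_rows(
  moves=[
    [[0,0,10],0,0.3],
    [[0,0,20],0,0.3],
    [[0,0,20],0,0.3],
    [[0,0,15],0,0.3],
    [[0,0,10],0,0.3],
    [[0,0,0],0,0.3],
    [[0,0,0],0,0.3],
    [[0,0,0],0,0.3],
  ],
)

```text
time: 60.4
tcp_pos: [0.5748, 0.2042, 0.2013]
orientation: [0.61, 0.793, 0.001, 0.0]
ft_force: [-0.4, -0.5, -1.0]
width: 0.427
grasp_force: 60.6
```

```bash
python3 - <<'E'
from h import *
p,R=st();print(to(R,p,[.574,.2041,.159]));c=cam('wrist');tm(c,180,330,130,230,4)
E
```

```text
t 60.4 tcp [0.5748 0.2042 0.2013] yaw 104.88 j1,j6 [18.5  3.6] w 0.427 gf 60.6 F [-0.4 -0.5 -1. ]
[ 0.1 -0.9 42.3]
130 233333322211126AAAAAAAAAAAAAAABFFEFGFFFFFFFFFGDAAAAAAAAllllk86lllllllmllllm
134 3333333333332222115BAAAACDBDGGGFFFFFFFFFFFFFFFFBAAAAAAAllllkj6klllllllllllm
138 3333333333333322213AAAACGGGGGGGGFFFFFFFFFFFFFFFCAAAAAAAllllk96kllllllllllnr
142 333333333333333221139AB774544445AFFFFFFFFFFFFGDAAAAAAAAllllkj6kllllllllllns
146 333333333333333332114BF876666665ADFEEEEEECDDDDC8999999Allllkj6kllllllllllmr
150 333333333333333333213EG8866666548AA6677776667666667777Allllkk6jmlllllllllmr
154 333333333333333333211189888888888AAAAAAAAAAAAAAAAAAAAAAllllkk75433kllllllor
158 2333333333333333332223DEEEEBAAAAAAAAAAAAAAAAAAAAAAAAAAAlllllk742225llllllnr
162 nqqh23333333333333225FFFFFBAAAAAAAAAAAAAAAAAAAAAAAAAAAAnrqpom872334llllllmr
166 qo423333333333333321AFFFFBAAAAAAAAAAAAAAAAAAAAAAAAAAAABqqqqpm872223lllllmrs
170 5233333333333333322DFFFFBAAAAAAAAAAAAAAAAAAAAAAAAAAAAAAqqqqpm861125llllnrrr
174 3333333333333333318FFFC7777777777777777777777777777777Aqqqqpm87lllllllprrrr
178 333333333333333216FFF
[... 314 characters left out ...]
FFFFFFFFF89AAAAAAAEFEEEEEEEEEDDDDDCCC8ABrqqrqok7qrrrrrrrrrrr
198 7AAAAAAAEGGGGGGGGGGGGGFjhhhhhhhhhhhhhhhhhhhhhhhhhhhhhEorqrrqoknrrrrrrrrrrrr
202 69AAAAAABGGGGGGFFFFFFGBhhhhhhhhhhhhhhhhhhhhhhhhhhhhhh8pqqqrqolqsrrrrrrrrrrr
206 69AAAAAAAEGGGGGGGGGGGDhhhhhhhhhhhhhhhhhhhhhhhhhhhhhhhhkrqqqqolqrrrrrrrssrsr
210 68AAAAAAEGGGGGGGGFFGFihhhhhhhhhhhhhhhhhhhhhhhhhhhhhhhhhmrqqqolprrqrrrrsrrrr
214 67AAAAAEGGGGGGGGGGGGliiiiiiiijjjjjjjjjjjjjjjjjjjjjkkkkjjpqqqolprrrrrrrrsrrr
218 67AAAEFGGGGGGGGGGGGFlkkkkkkkkkkkkkkkkkkkkkkkkkkkkkkkkkkjlrrrpoqrrrrsrrrrrrr
222 66AADGGGGGGGGqGGGGGEjkkkkkkkkkkkkkklkkkkkkkkkkkkkkkkkkkjmsrrrrrrrrrrrrrssrr
226 669DGGGGGGGGGGGGGGGGlkkkkkkkkkkki644445555446jkkkkkkkkkjnrrrrrsrrrrrrrrsrrr
```

>>> send_rows(
  moves=[
    [[0,0,15],0,0.3],
    [[0,0,8],0,0.3],
    [[0,0,4],0,0.3],
    [[0,0,4],0,0.3],
    [[0,0,3],0,0.3],
    [[0,0,3],0,0.3],
    [[0,0,2],0,0.3],
    [[0,0,0],0,0.3],
  ],
)

```text
time: 61.45
tcp_pos: [0.5744, 0.2041, 0.1615]
orientation: [0.61, 0.793, -0.0, 0.0]
ft_force: [0.0, 0.4, -1.0]
width: 0.429
grasp_force: 60.6
```

>>> send_rows(
  moves=[
    [[0,0,1],0,0.3],
    [[0,0,1],0,0.3],
    [[0,0,0.5],0,0.3],
    [[0,0,0],6,0.3],
    [[0,0,0],6,0.3],
    [[0,0,0],4,0.3],
    [[0,0,0],0,0.3],
    [[0,0,0],0,0.3],
  ],
)

```text
time: 62.45
tcp_pos: [0.5748, 0.2043, 0.1591]
orientation: [0.714, 0.701, 0.0, 0.0]
ft_force: [2.4, 0.3, -1.4]
width: 0.426
grasp_force: 61.7
```

```bash
python3 - <<'E'
from h import *
st();print(robot.observe()['ft_torque'])
E
```

```text
t 62.45 tcp [0.5748 0.2043 0.1591] yaw 88.95 j1,j6 [18.5 19.5] w 0.426 gf 61.7 F [ 2.4  0.3 -1.4]
[ 0.09524498 -0.18810797  0.47441727]
```

Cap B is at its stop (0.47 N·m). Release and go to jar C.

>>> send_rows(
  moves=[
    [[0,0,0],3,0.3],
    [[0,0,0],0,0.7],
    [[0,0,0],0,0.75],
    [[0,0,0],0,0.75],
    [[0,0,-20],0,0.75],
    [[0,0,-40],0,0.75],
    [[0,0,-40],0,0.75],
    [[0,0,-16],0,0.75],
  ],
)

```text
time: 63.45
tcp_pos: [0.5752, 0.2044, 0.2776]
orientation: [0.732, 0.681, 0.002, 0.001]
ft_force: [-0.4, 0.2, -0.4]
width: 0.749
grasp_force: 0.0
```

>>> send_rows(
  moves=[
    [[-40,-13,0],0,0.75],
    [[-55,-19,0],0,0.75],
    [[-55,-19,0],0,0.75],
    [[-55,-19,0],0,0.75],
    [[-55,-19,0],0,0.75],
    [[-55,-19,0],0,0.75],
    [[-55,-19,0],0,0.75],
    [[-55,-19,0],0,0.75],
  ],
)

```text
time: 64.45
tcp_pos: [0.3968, -0.2106, 0.2742]
orientation: [0.732, 0.681, -0.0, -0.001]
ft_force: [1.5, -0.7, -0.3]
width: 0.75
grasp_force: 0.0
```

>>> send_rows(
  moves=[
    [[-55,-19,0],0,0.75],
    [[-35,-12,10],-10.5,0.75],
    [[0,0,10],-10.5,0.75],
    [[0,0,10],-10.5,0.75],
    [[0,0,10],-10.5,0.75],
    [[0,0,10],-10.5,0.75],
    [[0,0,10],-10.5,0.75],
    [[0,0,10],-10.5,0.75],
  ],
)

```text
time: 65.45
tcp_pos: [0.3603, -0.2963, 0.2037]
orientation: [0.176, 0.984, 0.001, -0.001]
ft_force: [0.5, 0.6, -0.5]
width: 0.752
grasp_force: 0.0
```

```bash
python3 - <<'E'
from h import *
import pickle
p,R=st();c=cam('wrist');pickle.dump((c,p,R),open('w20.pkl','wb'))
for q in [(.4117,-.3167),(.5691,-.3366)]:print(proj(c,(*q,.083)),[k for k in cap(c,q)][:2])
k=cap(c,(.4117,-.3167))
if k: print(to(R,p,[*k[0][1],.051]))
E
```

```text
t 65.45 tcp [ 0.3603 -0.2963  0.2037] yaw 159.72 j1,j6 [ -40.9 -110.6] w 0.752 gf 0.0 F [ 0.5  0.6 -0.5]
(np.float64(254.1578464955438), np.float64(247.21735966272325)) [(0.0063, array([ 0.4054, -0.3161]), 20.2, 19.4, array([68., 68., 68.])), (0.0299, array([ 0.3838, -0.306 ]), 21.1, 19.4, array([58., 59., 54.]))]
(np.float64(283.80267909583455), np.float64(357.4975228785755)) []
[-49.5  -3.  152.6]
```

>>> send_rows(
  moves=[
    [[-27,-1,0],0,0.75],
    [[-27,0,0],0,0.75],
    [[0,0,0],-6,0.75],
    [[0,0,0],-6,0.75],
    [[0,0,0],0,0.75],
    [[0,0,0],0,0.75],
    [[0,0,0],0,0.75],
    [[0,0,0],0,0.75],
  ],
)

```text
time: 66.5
tcp_pos: [0.411, -0.3168, 0.2051]
orientation: [0.075, 0.997, -0.0, -0.0]
ft_force: [0.1, -0.3, 0.8]
width: 0.746
grasp_force: 0.0
```

```bash
python3 - <<'E'
from h import *
import pickle
p,R=st();c=cam('wrist');pickle.dump((c,p,R),open('w21.pkl','wb'))
k=cap(c,(.4107,-.3165));print(k[:2],proj(c,(.4107,-.3165,.083)))
if k: print(to(R,p,[*k[0][1],.051]))
tm(c,200,320,140,240,4)
E
```

```text
t 66.5 tcp [ 0.411  -0.3168  0.2051] yaw 171.34 j1,j6 [ -38.9 -120.2] w 0.746 gf 0.0 F [ 0.1 -0.3  0.8]
[(0.0039, array([ 0.4077, -0.319 ]), 20.1, 20.6, array([70., 69., 70.])), (0.0404, array([ 0.4075, -0.2762]), 18.8, 20.6, array([92., 90., 84.]))] (np.float64(255.66236387095614), np.float64(191.1821624006474))
[  2.9  -2.7 154.1]
140 nnnnnnmnnnnnnmnnnnnnnnnnnmnnnnnnnnnnnnmmnnnnnnnmnnnnnnnnnnnn
144 nnnnnnnnnnnnnnnnnnnnnmnnnnnnnnnnnnnnmnnnnmmmnnnnnnnnnnnnnnno
148 nnnnnnnnnnnmnnmnnnnnnnnnnnnnnnnmmnmnnmnnnnnnnnnnnnnnnnnnnnnn
152 nnnnnnnnnnnnnnnnnnnnnnnnkjkkmmmmmnnmnnnnnmnnnnnnnnnnnnnnnnnn
156 nnnnnnnnnnnnnnnnnnnnmnmkjg55ghiiiiiiiijiknnnnnnnnnnnnnnnmnnn
160 nnnnnnnnnnnnnnnnnnmnnmmnmmljh555giiiiiiiiijiiiijllmnnnnnnnnn
164 nnnnnnnnonnnnnnnnnnnlmnmmllmmkkig55ghijjiiiiiijjiiiiklnnnnnn
168 mnnnnnnnnnnnnnnnnnnlnk654543343346hg55giiiiiiiiiiiiiijijmlll
172 onnnnnnnnnnnnnnnnnlk666777777655434iihhgiijiiiiiiiiiiijijjij
176 nnnnnnnonnnnnnnnnlk57777777762266653giihiiijiiijiijjjjiiijjj
180 nnnnnnnnnnmnnnnnml6777777776315766763hhiiiijijiiiijjiiiiiiji
184 nnnnnnnnnnnnnnnnn877777777741466666665iiiijiii
[... 159 characters left out ...]
nnnnnnnn7676776666666666667mmkiiiiijjijjjiiiiiijjj
200 nmnnnmnnnnnnmnnnnnl76766666666666666mnnnnmnnnnmmmkkjjkmnnmmm
204 nnnnnnnnnnnnnnnnnnnnl7666666666667mnnnnnnnnnnnnnnnnnnnnnnnnn
208 nnnmnnnnnnnnnnnnnnnnnnnmj88878lnnnnnnnnmnnnnnnnnnnnnnnnnnnnn
212 nnnnmnnnnnnnnnnnnonnnnnnnnnnnnnnnnnmnnnmnnnmnnnnnnnnnnnnnnnn
216 nnnnnnnnnnnnnnnnnnnnnnnnnnnnnnnnnnnnnnnnnnnnnnnnnnnnnnmnnnnn
220 nonnnnnnnnnnnnnnnnnnnnnnnnnnnnnmnnnnnnnnnnnnnnnnnnnnnnnnnnnn
224 nnnnnnnnnnnnnnnnnnnnnnnnnnnnnmnnnnnnnnnnnnnnnnnnnnnnnnnnnnnn
228 nnnnnnnnnnnnnnnnnnnnnnnnnnnnnnnnnnnnnnnnnnnnnnnnnnnnnnnnnnnn
232 nnnnnnnnnnnnnnnnnnnnnnnnnnnnnnnnnnnnnnnnnnnnnnnnnnnnnnnnnnmn
236 nnnnnnnonnnnnnnnnnnnnnnnnnnnnnnnnnnnnnnnnnnnmnnnnnnnnnnnnnnn
```

>>> send_rows(
  moves=[
    [[1.5,-2.5,30],0,0.75],
    [[0,0,40],0,0.75],
    [[0,0,40],0,0.75],
    [[0,0,28],0,0.75],
    [[0,0,12],0,0.75],
    [[0,0,4],0,0.75],
    [[0,0,0],0,0.3],
    [[0,0,0],0,0.3],
  ],
  squeeze=60,
)

```text
time: 67.55
tcp_pos: [0.4099, -0.3195, 0.0523]
orientation: [0.075, 0.997, -0.001, 0.001]
ft_force: [-0.8, 1.2, 1.2]
width: 0.428
grasp_force: 59.9
```

>>> send_rows(
  moves=[
    [[0,0,0],0,0.3],
    [[0,0,-20],0,0.3],
    [[0,0,-40],0,0.3],
    [[0,0,-50],0,0.3],
    [[0,0,-50],0,0.3],
    [[0,0,-50],0,0.3],
    [[0,0,-14],0,0.3],
    [[0,0,0],0,0.3],
  ],
)

```text
time: 68.55
tcp_pos: [0.409, -0.319, 0.275]
orientation: [0.075, 0.997, -0.0, 0.0]
ft_force: [0.3, 0.7, -1.4]
width: 0.426
grasp_force: 60.3
```

```bash
python3 - <<'E'
from h import *
import pickle
p,R=st();w=cam('wrist');pickle.dump((w,p,R),open('w22.pkl','wb'))
heldlines(w,p,R)
tm(w,190,320,170,310,4)
print(to(R,p,[.4655,.2645,.275]))
E
```

```text
t 68.55 tcp [ 0.409 -0.319  0.275] yaw 171.38 j1,j6 [ -39.2 -120.6] w 0.426 gf 60.3 F [ 0.3  0.7 -1.4]
px (np.int32(260), np.int32(188), np.int32(275), np.int32(197)) yaw 49.8 off 29.0 len 9.2 mid [30.  7.]
px (np.int32(274), np.int32(213), np.int32(286), np.int32(218)) yaw 57.7 off 21.3 len 7.0 mid [17. 14.]
px (np.int32(240), np.int32(190), np.int32(258), np.int32(204)) yaw 42.1 off 19.6 len 12.0 mid [28. -3.]
px (np.int32(242), np.int32(198), np.int32(256), np.int32(207)) yaw 47.1 off 18.7 len 8.7 mid [25. -3.]
px (np.int32(280), np.int32(194), np.int32(292), np.int32(189)) yaw 14.9 off 21.4 len 6.8 mid [30. 16.]
px (np.int32(292), np.int32(223), np.int32(309), np.int32(228)) yaw 63.9 off 18.4 len 10.0 mid [12. 25.]
px (np.int32(268), np.int32(192), np.int32(295), np.int32(208)) yaw 50.1 off 29.5 len 16.7 mid [26. 14.]
px (np.int32(279), np.int32(194), np.int32(291), np.int32(189)) yaw 14.9 off 21.6 len 6.8 mid [30. 16.]
px (np.int32(207), np.int32(267), np.int32(214), np.int32(244)) yaw 62.9 off 21.4 len 15.5 mid [ -7. -25.]
px (np.int32(223), np.int32(204), np.int32(229), np.int
[... 2256 characters left out ...]
54531111355554555554555531125752111
274 22111114742114555545555455555555411113555555555555555531225631222
278 12211221112114554555555455455555421135555455555555555531221121212
282 22212111112114545555545555555555555555555554554455555531221121222
286 12112222112212455555555555555555555455555545554555445311221111112
290 12111111112211354455455555554545555555444555555555545211211111111
294 11111222212211jm544444555455555554454555555555554446n511211122111
298 12221211111212nool54444445445555454444444444444446mook11211212112
302 2122222221221hpoooom644444444444444444444445544hnnnnon21212212222
306 2222121122422mooooooooki54444444444444444444egjjjjjjjj41341111111
[ 3.170e+01  5.853e+02 -3.000e-01]
```

>>> send_rows(
  moves=[
    [[3,50,0],0,0.3],
    [[3,60,0],0,0.3],
    [[3,60,0],0,0.3],
    [[3,60,0],0,0.3],
    [[3,60,0],0,0.3],
    [[3,60,0],0,0.3],
    [[3,60,0],0,0.3],
    [[3,60,0],0,0.3],
  ],
)

```text
time: 69.6
tcp_pos: [0.4547, 0.1509, 0.2725]
orientation: [0.075, 0.997, -0.001, -0.002]
ft_force: [1.0, -0.1, -0.7]
width: 0.427
grasp_force: 60.5
```

>>> send_rows(
  moves=[
    [[4,60,0],0,0.3],
    [[4,55,0],0,0.3],
    [[0,0,10],10,0.3],
    [[0,0,20],10,0.3],
    [[0,0,20],10,0.3],
    [[0,0,15],3.5,0.3],
    [[0,0,8],0,0.3],
    [[0,0,0],0,0.3],
  ],
)

```text
time: 70.6
tcp_pos: [0.4645, 0.2637, 0.2004]
orientation: [0.359, 0.933, -0.001, -0.001]
ft_force: [-0.3, 0.4, -1.0]
width: 0.429
grasp_force: 61.1
```

```bash
python3 - <<'E'
from h import *
p,R=st();print(to(R,p,[.4655,.2645,.159]));c=cam('wrist');tm(c,180,330,140,250,4)
E
```

```text
t 70.6 tcp [0.4645 0.2637 0.2004] yaw 137.93 j1,j6 [ 28.4 -19.6] w 0.429 gf 61.1 F [-0.3  0.4 -1. ]
[-0.3  1.4 41.4]
140 ppppppppqpqppqqqpqpqqppqqopppooooooooonmlji77jkkkkkkkkkkkkkkkkkkkkkllkkkkkk
144 ppppppppppppqqppqqqppqqqoppooooooooooooooonlkj87hjkkkkkkkkkkkkkkkkllkkklkkk
148 ppppppppppqqqppqqqqppqpnpppoooooooooooooooooonmlji7hikkkkkkkkkkkkklllkkkkkk
152 ppqppppqqqpqqpqqqppqqpnpppppoooooooooooooooooppoonlkji633ikllkkkkkkkkllkkkk
156 ppppppppqqqppppppqqqpopppoooppoooon9mpooooooopppoooonmjji6326jkkkkklkkkkkkk
160 qqppqqqpqqqqqqqqqqpooppppoooooooonDED77mooooopppppponkjj9jj97424iklkkkkkkkk
164 pppqppqppqqppppqqqpopppppppppppoCDB7678987loppppoooljjjjkkkkjjji632hkkklkkk
168 ppppppppppqqqppqqooppopoopppppoCDBDEEC7678987Aopookjjkkkkkkkjjjjjjj7425jkll
172 qpppppqppqpppqqqoopppppppppppnDCBEEA9CEEC866898789kjjjjkkjjjjjjjkjjjjji523i
176 pqqpqqqppppqqqqoopppppopppppnDCCED999999BDED966898779jjjjjjjjjkkkkkkkkjjji6
180 pppppppqqppqqpoopppppppppppCEBDEB99999999BDEED976679977jkkkkkkkkkkkkkkkkjjj
184 qpqpppppqqqqqopppppppppppoCDBDEAjhggh899CDEDDECA9986679977jkkkkkkkkkkkkkkkk
188 qqqppqqqqqpqopppppp
[... 556 characters left out ...]
oDEDDD87kkknmkjjjjjjjjjjjjjjjjjjjjjihggggggg79ADDDDDDDDDDDDD
220 qpqqopppppppppoDEEEEEmkklookjjjjj743444444445jjjjjjjjiihgggg8DEEDDDDDDDDDDD
224 qqpopppppppppnDEEEEEmkklpnji5443444444444444443476ijjjjjjihhhBEEEEEEDBBB999
228 qqopppppppppDD8ADEECkkmpooj4444444444444444444444335kjjjjjjjiiCEDCA99999998
232 qopppppppppCEEEA668kknpk634444444444444444444444434436jjjjjjjiA999999999976
236 oppppppppoDDEC6555512l53344434444455444444554444434443356135555699999998666
240 ppppppppnDDDE75555212534444444444444445544444444444444442114555579999976666
244 pppppppn9333555554112344444445555555555555555555544554343212555564333566668
248 pppppp611214555552113444445555555555555555531112555543444311355555212124798
```

>>> send_rows(
  moves=[
    [[0,1.2,12],0,0.3],
    [[0,0,8],0,0.3],
    [[0,0,4],0,0.3],
    [[0,0,4],0,0.3],
    [[0,0,4],0,0.3],
    [[0,0,3],0,0.3],
    [[0,0,2],0,0.3],
    [[0,0,0],0,0.3],
  ],
)

```text
time: 71.65
tcp_pos: [0.466, 0.2648, 0.1647]
orientation: [0.359, 0.933, -0.0, -0.0]
ft_force: [0.5, -0.9, -2.9]
width: 0.428
grasp_force: 61.0
```

>>> send_rows(
  moves=[
    [[0,0,2],0,0.3],
    [[0,0,2],0,0.3],
    [[0,0,1],0,0.3],
    [[0,0,0],9,0.3],
    [[0,0,0],9,0.3],
    [[0,0,0],9,0.3],
    [[0,0,0],9,0.3],
    [[0,0,0],9,0.3],
  ],
)

```text
time: 72.65
tcp_pos: [0.4659, 0.265, 0.1603]
orientation: [0.691, 0.723, -0.0, -0.0]
ft_force: [-0.6, -2.0, 1.9]
width: 0.424
grasp_force: 61.3
```

>>> send_rows(
  moves=[
    [[0,0,0],9,0.3],
    [[0,0,0],9,0.3],
    [[0,0,0],9,0.3],
    [[0,0,0],9,0.3],
    [[0,0,0],9,0.3],
    [[0,0,0],9,0.3],
    [[0,0,0],0,0.3],
    [[0,0,0],0,0.3],
  ],
)

```text
time: 73.65
tcp_pos: [0.4659, 0.2653, 0.1603]
orientation: [0.943, 0.334, 0.0, -0.0]
ft_force: [-1.7, -0.1, 3.4]
width: 0.426
grasp_force: 61.4
```

```bash
python3 - <<'E'
from h import *
st();print(robot.observe()['ft_torque'])
E
```

```text
t 73.65 tcp [0.4659 0.2653 0.1603] yaw 39.0 j1,j6 [28.4 79.4] w 0.426 gf 61.4 F [-1.7 -0.1  3.4]
[-0.07208782  0.29141722 -0.03087601]
```

Turned 99° with no stop yet; continue.

>>> send_rows(
  moves=[
    [[0,0,0],8,0.3],
    [[0,0,0],8,0.3],
    [[0,0,0],7,0.3],
    [[0,0,0],0,0.3],
    [[0,0,0],0,0.3],
    [[0,0,0],0,0.3],
    [[0,0,0],0,0.3],
    [[0,0,0],0,0.3],
  ],
)

```text
time: 74.65
tcp_pos: [0.4669, 0.2651, 0.1603]
orientation: [0.99, 0.139, 0.001, 0.0]
ft_force: [5.0, -0.4, 0.8]
width: 0.426
grasp_force: 61.3
```

```bash
python3 - <<'E'
from h import *
st();print(robot.observe()['ft_torque'])
E
```

```text
t 74.65 tcp [0.4669 0.2651 0.1603] yaw 15.94 j1,j6 [ 28.4 102.5] w 0.426 gf 61.3 F [ 5.  -0.4  0.8]
[-0.30981915 -0.87341315  1.17725969]
```

Cap C is tight (1.18 N·m). Now jar D.

>>> send_rows(
  moves=[
    [[0,0,0],0,0.7],
    [[0,0,0],0,0.75],
    [[0,0,0],0,0.75],
    [[0,0,-20],0,0.75],
    [[0,0,-35],-10.5,0.75],
    [[0,0,-35],-10.5,0.75],
    [[0,0,-26],-10.5,0.75],
    [[0,0,0],-10.5,0.75],
  ],
)

```text
time: 75.65
tcp_pos: [0.4666, 0.2657, 0.2784]
orientation: [0.874, 0.486, 0.002, -0.0]
ft_force: [1.1, 0.5, -0.0]
width: 0.749
grasp_force: 0.0
```

>>> send_rows(
  moves=[
    [[0,0,0],-10.5,0.75],
    [[0,0,0],-10.5,0.75],
    [[0,0,0],-10.5,0.75],
    [[0,0,0],-10.5,0.75],
    [[0,0,0],-10.5,0.75],
    [[0,0,0],-10.5,0.75],
    [[0,0,0],-10.5,0.75],
    [[0,0,0],-10.5,0.75],
  ],
)

```text
time: 76.65
tcp_pos: [0.4655, 0.2651, 0.2758]
orientation: [0.324, 0.946, -0.0, -0.001]
ft_force: [-0.2, -0.0, -0.4]
width: 0.752
grasp_force: 0.0
```

```bash
python3 - <<'E'
from h import *
p,R=st();print(to(R,p,[.5685,-.337,.27]))
E
```

```text
t 76.65 tcp [0.4655 0.2651 0.2758] yaw 142.19 j1,j6 [ 28.4 -23.8] w 0.752 gf 0.0 F [-0.2 -0.  -0.4]
[-450.5 -412.6    5.6]
```

>>> send_rows(
  moves=[
    [[-40,-37,0],0,0.75],
    [[-43,-39,0],0,0.75],
    [[-43,-39,0],0,0.75],
    [[-43,-39,0],0,0.75],
    [[-43,-39,0],0,0.75],
    [[-43,-39,0],0,0.75],
    [[-43,-39,0],0,0.75],
    [[-43,-39,0],0,0.75],
  ],
)

```text
time: 77.65
tcp_pos: [0.5428, -0.1909, 0.276]
orientation: [0.327, 0.945, 0.0, -0.0]
ft_force: [0.8, -0.1, 0.4]
width: 0.754
grasp_force: 0.0
```

>>> send_rows(
  moves=[
    [[-43,-39,0],0,0.75],
    [[-43,-39,0],0,0.75],
    [[-23,-25,10],0,0.75],
    [[0,0,30],0,0.75],
    [[0,0,30],0,0.75],
    [[0,0,0],0,0.75],
    [[0,0,0],0,0.75],
    [[0,0,0],0,0.75],
  ],
)

```text
time: 78.65
tcp_pos: [0.5659, -0.3379, 0.2079]
orientation: [0.326, 0.945, -0.0, 0.002]
ft_force: [-0.2, -0.8, 0.3]
width: 0.747
grasp_force: 0.0
```

```bash
python3 - <<'E'
from h import *
import pickle
p,R=st();c=cam('wrist');pickle.dump((c,p,R),open('w23.pkl','wb'))
k=cap(c,(.5685,-.337));print(k[:2],proj(c,(.5685,-.337,.083)))
if k: print(to(R,p,[*k[0][1],.051]))
tm(c,190,330,140,240,4)
E
```

```text
t 78.65 tcp [ 0.5659 -0.3379  0.2079] yaw 141.89 j1,j6 [-31.8 -83.7] w 0.747 gf 0.0 F [-0.2 -0.8  0.3]
[(0.0026, array([ 0.5677, -0.3395]), 21.2, 20.4, array([73., 72., 74.])), (0.017, array([ 0.5515, -0.3385]), 20.0, 20.4, array([74., 74., 75.]))] (np.float64(258.13211099964803), np.float64(192.50446687456324))
[ -2.   -0.2 156.9]
140 ooooonoooonooooooonooooooooononoooonoooooonnnonnnnnnmkmmnonnonljjjjjjj
144 oonoooooooooooonnnnoooooooooooooonoonononooonnmjkkjjjiiikmljjjjjjjjjjj
148 oooooonooooooooooooooooooooooooonooonnoommmjjijjjjjjjjjjjijjjjjjjjjjjj
152 oooooooonooooonooooooonoooooooooooonljjjjjjjjjjjjjjjjjjjjjjjjiijjjjjjj
156 oononoooonooooooooooooooooooonlmmkjjjjjjjjjjjjjjjjjjjjjjjiijjjjjjjjjjj
160 ooooooooooooonooooonnooonoljjihf5ghjjjjjjjjjjjjjjjjjjjijjjjjjjjjjjjjjj
164 oooononooooooooooooonljjjjjjilnligf56hjjjjjjjjjjjjjjijjjjjjjjjjjjjjjjj
168 ooonnonoonnonllkjkjkjjjjjjihmnnnnnlig6gfhjjjjjjjjjjjjjjjjjjjjjjjjjjjij
172 ooooonkjjjjjjjjjjjjiijjjjhinnj5h53456315gffgijijjjjjjjjjjjjjjjlnlllnoo
176 ljijjjjjjjjjjjjjjjjjjjjjgjj43443444334356ihggijjjjjjjjjjjjjiknnnnnnono
180 jjjjjjjjjjjj
[... 408 characters left out ...]
nnnnnnnnnnnnnoooonnnnonon
204 22226jjjjjjjjjkmknonnonol77777777777777777jonnnonnnnnonnnnnnonnnoonono
208 32224jjjklknoooooooooonnom777777777777777noonnononnonnnnnnnnnnnnnmjiii
212 32223noooooonnnooonoonnnooook777777767knonnoonnooooonnoonoomkiijijjjjj
216 3323monooonononoooooooooonnooooooooooooonnoooonnonnonnkjjigfdgijjjjjij
220 434nnnnnnooonnnnnnooonoooooooooooonnononnooonnnonlifedccccdcccdijjjjjj
224 klnooonnnnnooonooooooooooooooooooooooooonooonondcccccccccdcccccdjjjjjj
228 nnonnonnooonnoooonnooooooooooooooonooooooonooonecccccccccdddeeddeijjjj
232 ooonnonnnnnnoonnoonoooonoonnnooooooooooooonooooiccdddeeffffedddddgjjjj
236 oooooonnoonnnooooooonooooooooooooooonnooooooooomfffffffedccccddddfjjjk
```

>>> send_rows(
  moves=[
    [[-2.5,0,30],0,0.75],
    [[0,0,40],0,0.75],
    [[0,0,40],0,0.75],
    [[0,0,30],0,0.75],
    [[0,0,12],0,0.75],
    [[0,0,4.5],0,0.75],
    [[0,0,0],0,0.3],
    [[0,0,0],0,0.3],
  ],
)

```text
time: 79.7
tcp_pos: [0.5679, -0.3398, 0.0512]
orientation: [0.327, 0.945, -0.0, 0.001]
ft_force: [0.7, -0.1, 2.2]
width: 0.429
grasp_force: 60.0
```

>>> send_rows(
  moves=[
    [[0,0,0],0,0.3],
    [[0,0,-20],0,0.3],
    [[0,0,-40],0,0.3],
    [[0,0,-50],0,0.3],
    [[0,0,-50],0,0.3],
    [[0,0,-50],0,0.3],
    [[0,0,-14],0,0.3],
    [[0,0,0],0,0.3],
  ],
)

```text
time: 80.7
tcp_pos: [0.5669, -0.3391, 0.2733]
orientation: [0.327, 0.945, -0.0, 0.0]
ft_force: [0.4, 0.6, -1.8]
width: 0.429
grasp_force: 60.3
```

```bash
python3 - <<'E'
from h import *
import pickle
p,R=st();w=cam('wrist');pickle.dump((w,p,R),open('w24.pkl','wb'))
heldlines(w,p,R)
tm(w,190,320,170,310,4)
print(to(R,p,[.490,.180,.275]))
E
```

```text
t 80.7 tcp [ 0.5669 -0.3391  0.2733] yaw 141.88 j1,j6 [-31.9 -83.8] w 0.429 gf 60.3 F [ 0.4  0.6 -1.8]
px (np.int32(294), np.int32(185), np.int32(295), np.int32(199)) yaw 58.0 off 23.7 len 7.5 mid [31. 21.]
px (np.int32(210), np.int32(229), np.int32(226), np.int32(212)) yaw 9.0 off 24.7 len 13.4 mid [ 15. -20.]
px (np.int32(272), np.int32(218), np.int32(292), np.int32(231)) yaw 17.2 off 18.7 len 13.4 mid [13. 15.]
px (np.int32(222), np.int32(223), np.int32(235), np.int32(204)) yaw 17.9 off 22.2 len 12.9 mid [ 19. -14.]
px (np.int32(266), np.int32(198), np.int32(279), np.int32(190)) yaw 84.6 off 20.0 len 8.0 mid [30.  9.]
px (np.int32(224), np.int32(200), np.int32(238), np.int32(199)) yaw 56.6 off 27.6 len 7.3 mid [ 27. -12.]
px (np.int32(267), np.int32(198), np.int32(281), np.int32(196)) yaw 60.4 off 26.3 len 7.4 mid [28. 10.]
px (np.int32(212), np.int32(204), np.int32(225), np.int32(201)) yaw 65.5 off 28.8 len 7.2 mid [ 25. -19.]
170 mkkkkkkkkkkkkkkkkkkkkkkkkkkkkkkkkkkkkkkjknppppppppopppppooooppppp
174 4333222hkkkkkkjkkkkkkkkkkkkkkkkkkkkjlopoppppppppppppoppppoppppppp
178 34443225kjj
[... 1614 characters left out ...]
55555555555555555555556777765555555554431125862111
274 22111115742113555555555555555555555677655555555555555521226731111
278 21111211122115555555555555555555555555555555555555555531221111111
282 11111111112214555555555555555555555555555555555567777741221212111
286 11122211112214555555555555443221355555567656777777777741221111111
290 11221121112214533321111111111111257777777777777777777741221121121
294 11111111112212411111111111223567777777777777777777777522211121111
298 11112211112213o62456778877877777777777777777777777779k22221121211
302 1212122221221hpp977777777777777777777777777777777779oo33322111111
306 1111112112522mi6ij8777777777777777777777777777777jopppj2561111111
[381.  360.9  -1.7]
```

>>> send_rows(
  moves=[
    [[35,33,0],0,0.3],
    [[40,38,0],0,0.3],
    [[40,38,0],0,0.3],
    [[40,38,0],0,0.3],
    [[40,38,0],0,0.3],
    [[40,38,0],0,0.3],
    [[40,38,0],0,0.3],
    [[40,38,0],0,0.3],
  ],
)

```text
time: 81.75
tcp_pos: [0.5021, 0.092, 0.2708]
orientation: [0.327, 0.945, -0.001, -0.002]
ft_force: [1.1, -0.2, -1.6]
width: 0.429
grasp_force: 60.8
```

>>> send_rows(
  moves=[
    [[40,38,0],0,0.3],
    [[26,24,0],1.5,0.3],
    [[0,0,15],0,0.3],
    [[0,0,20],0,0.3],
    [[0,0,20],0,0.3],
    [[0,0,15],0,0.3],
    [[0,0,0],0,0.3],
    [[0,0,0],0,0.3],
  ],
)

```text
time: 82.75
tcp_pos: [0.4905, 0.1798, 0.2037]
orientation: [0.339, 0.941, 0.0, 0.0]
ft_force: [0.1, 0.7, -1.3]
width: 0.429
grasp_force: 60.8
```

```bash
python3 - <<'E'
from h import *
p,R=st();print(to(R,p,[.490,.180,.159]));c=cam('wrist');heldlines(c,p,R);tm(c,190,320,140,250,4)
E
```

```text
t 82.75 tcp [0.4905 0.1798 0.2037] yaw 140.36 j1,j6 [ 18.9 -31.5] w 0.429 gf 60.8 F [ 0.1  0.7 -1.3]
[ 0.6 -0.2 44.7]
px (np.int32(200), np.int32(231), np.int32(229), np.int32(212)) yaw 84.4 off 24.1 len 19.7 mid [ 14. -22.]
px (np.int32(212), np.int32(225), np.int32(228), np.int32(215)) yaw 83.0 off 23.0 len 10.6 mid [ 15. -19.]
px (np.int32(235), np.int32(219), np.int32(242), np.int32(206)) yaw 22.9 off 16.7 len 8.2 mid [20. -9.]
px (np.int32(213), np.int32(221), np.int32(234), np.int32(187)) yaw 18.3 off 26.9 len 22.1 mid [ 24. -17.]
px (np.int32(200), np.int32(219), np.int32(213), np.int32(214)) yaw 72.0 off 25.6 len 7.9 mid [ 17. -26.]
px (np.int32(247), np.int32(187), np.int32(298), np.int32(216)) yaw 19.9 off 26.7 len 31.3 mid [25.  9.]
px (np.int32(275), np.int32(263), np.int32(288), np.int32(255)) yaw 85.5 off 15.3 len 8.7 mid [-8. 15.]
px (np.int32(221), np.int32(238), np.int32(232), np.int32(225)) yaw 11.1 off 17.4 len 9.9 mid [  9. -15.]
px (np.int32(206), np.int32(237), np.int32(218), np.int32(224)) yaw 8.1 off 23.5 len 10.4 mid [  9. -23.]
px (np.int32(212), np.int32(25
[... 1546 characters left out ...]

212 rrssrrsrsssrFFA77777klllnqqqqqolkkkjihhhhhhhhhhhhh9AAAABFFFFFFE41
216 sssssrssrssrrrqFEB8lllljjkklkkkkkkkkkkjiihhhhhhhhhhh7BEFFFFFFFFE4
220 ssrsssrsssssrrrssolllmlkkkkkkkkkkkkkkkkkkj36hhhhhhhhh9FFFFFFFFFFE
224 srsssssrrsssssssnlllnlkkkkkkkkkkkkkkkkklj2221iihhhhhhhAFFFFFFFFFF
228 srrrssssssssssrmlllnkkkkkkj66h65444456hg2223kkkkjihhhhhCFFFFFFFFF
232 srrsrrrrrrsrsrmllmpqkklk64444444444444444446lkkkkkkkjihiEFFFFFFFF
236 rrsrrrrrq7666522lqok54544444444444444444444445iikkkh1366669FFFFDA
240 srrsrrss86666312mro544444444444444444444444444444jl51246666BFEBAA
244 rrrm545666664111kn54444444444444455554444444444446k41226666653349
248 rh122246666522124444444455554444444444444455444444541113666662222
```

>>> send_rows(
  moves=[
    [[0.3,0,15],0,0.3],
    [[0,0,8],0,0.3],
    [[0,0,4],0,0.3],
    [[0,0,4],0,0.3],
    [[0,0,4],0,0.3],
    [[0,0,3],0,0.3],
    [[0,0,2],0,0.3],
    [[0,0,0],0,0.3],
  ],
)

```text
time: 83.8
tcp_pos: [0.4899, 0.1802, 0.1632]
orientation: [0.339, 0.941, -0.0, -0.0]
ft_force: [-0.7, -0.3, -1.3]
width: 0.426
grasp_force: 60.9
```

>>> send_rows(
  moves=[
    [[0,0,2],0,0.3],
    [[0,0,2],0,0.3],
    [[0,0,0.5],0,0.3],
    [[0,0,0],9,0.3],
    [[0,0,0],9,0.3],
    [[0,0,0],9,0.3],
    [[0,0,0],9,0.3],
    [[0,0,0],9,0.3],
  ],
)

```text
time: 84.8
tcp_pos: [0.4909, 0.1809, 0.1594]
orientation: [0.675, 0.738, 0.001, 0.0]
ft_force: [0.9, 1.8, -1.2]
width: 0.432
grasp_force: 60.9
```

>>> send_rows(
  moves=[
    [[0,0,0],10,0.3],
    [[0,0,0],10,0.3],
    [[0,0,0],10,0.3],
    [[0,0,0],10,0.3],
    [[0,0,0],10,0.3],
    [[0,0,0],10,0.3],
    [[0,0,0],10,0.3],
    [[0,0,0],10,0.3],
  ],
)

```text
time: 85.8
tcp_pos: [0.4913, 0.1799, 0.1594]
orientation: [0.991, 0.131, 0.002, 0.001]
ft_force: [2.4, -0.7, -1.4]
width: 0.426
grasp_force: 60.9
```

```bash
python3 - <<'E'
from h import *
st();print(robot.observe()['ft_torque'])
E
```

```text
t 85.8 tcp [0.4913 0.1799 0.1594] yaw 15.09 j1,j6 [18.9 93.9] w 0.426 gf 60.9 F [ 2.4 -0.7 -1.4]
[-0.21581083 -0.43696626  0.10500213]
```

>>> send_rows(
  moves=[
    [[0,0,0.5],8,0.3],
    [[0,0,0],7,0.3],
    [[0,0,0],5,0.3],
    [[0,0,0],4,0.3],
    [[0,0,0],0,0.3],
    [[0,0,0],0,0.3],
    [[0,0,0],0,0.3],
    [[0,0,0],0,0.3],
  ],
)

```text
time: 86.8
tcp_pos: [0.4906, 0.1796, 0.1592]
orientation: [0.997, -0.074, 0.001, 0.001]
ft_force: [-0.1, -4.5, 5.5]
width: 0.431
grasp_force: 61.5
```

```bash
python3 - <<'E'
from h import *
st();print(robot.observe()['ft_torque'])
E
```

```text
t 86.8 tcp [0.4906 0.1796 0.1592] yaw -8.51 j1,j6 [ 18.9 117.5] w 0.431 gf 61.5 F [-0.1 -4.5  5.5]
[-0.70491776 -0.00797055  0.66583455]
```

Cap D is at its stop. Release, rise and verify all four jars.

>>> send_rows(
  moves=[
    [[0,0,0],0,0.7],
    [[0,0,0],0,0.75],
    [[0,0,0],0,0.75],
    [[0,0,-20],0,0.75],
    [[0,0,-50],-8,0.75],
    [[0,0,-60],-8,0.75],
    [[0,0,-60],-8,0.75],
    [[0,0,-40],0,0.75],
  ],
)

```text
time: 87.8
tcp_pos: [0.4901, 0.1805, 0.3916]
orientation: [0.991, 0.134, 0.002, -0.001]
ft_force: [-0.1, -0.7, -0.7]
width: 0.75
grasp_force: 0.0
```

```bash
python3 - <<'E'
from h import *
import pickle
p,R=st();c=cam('wrist');pickle.dump((c,p,R),open('w25.pkl','wb'))
for n,q in dict(A=(.549,.2887),B=(.575,.2042),C=(.466,.265),D=(.4903,.18)).items():
    print(n,np.round(proj(c,(*q,.191))),[(k[1],k[2],k[3]) for k in cap(c,q,.191,.02)][:2])
tm(c,150,340,100,260,3)
E
```

```text
t 87.8 tcp [0.4901 0.1805 0.3916] yaw 15.43 j1,j6 [18.9 93.5] w 0.75 gf 0.0 F [-0.1 -0.7 -0.7]
A [181. 104.] [(array([0.551 , 0.2879]), 16.1, 15.9)]
B [258. 100.] [(array([0.5736, 0.2015]), 17.2, 16.4)]
C [185. 176.] [(array([0.4675, 0.2629]), 17.4, 15.6)]
D [258. 175.] [(array([0.4897, 0.1807]), 16.1, 16.1)]
100 jjjjjjjjjjjjjjjjj8777777777777777777777777777877656jnonlkkjBCBACDDDCBA9989875589999888898987777777777777877656788888888887779BDoooooponoooppoooooppooooooooppppoooooopppppoooopppoooooopppppoo
103 jjjjjjjjjjjjjjjji777777777777777532222222222236765556hjkkjjBCBABDDDDDDDDB986458999988888898767777777777777777777777788777778ACDooooopoooooopooopooooppppoooopoooooooooooooopooooppppooooppppoo
106 jjjjjjjjjjjjjjjjj8777777777777777778888888887887666jlmlkjh7ACBABDDDDDDDDDDCA668999988888888766777777777777777777778888777778ACDooooopoooooppoooopppppooooooooooooooooooppooooooooopppppppppppo
109 jjjjjjjjjjjjjjjjjj77777777777777777777777777887667kmoomkh5688767ACDDDDDDCCCCBA98888888888888777777777777777777777777777789llBCDooooopoooooooooopppoooooooppooooooooooooooooooooooooooopoonmlkk
112 jjjjj
[... 9040 characters left out ...]
ooooooooooopppopooopppoooooooooopppoooooooooooooooooooooooooooooooooopppppnkgeeeeeeeeeeeefimonh21111111112355555555
253 poooooooopnj311111124555555555421112222222224jnooooooooooooooooooooooooooooopooooooppppooooppppppoooopooopooooooooppoooooooooooooooooooooooooooooopppppomjfeeeeeeeeeeeegh411111111111124555555
256 pppoooponj41122222355555555553211222222222223hnooooooooooooopppoooooooooppppppppooooooooopoooooooopoooooooooooooooooooooooooooooooooooooooooooooooooooooppokgeeeeeeeeeeedb11111111111111345555
259 opppppoj41112112345555555554211222222222222225mpoooooooooooooopppooopooooppoooooooppooooooooooooooooooooooopooooooooooooooooooooooooooooooooooooooooooooooppomifeeeeeeeec111111111111111124555
```

```bash
python3 - <<'E'
from h import *
import pickle
c,p,R=pickle.load(open('w25.pkl','rb'));g=cv2.cvtColor(c['frame'],cv2.COLOR_RGB2GRAY)
for n,q in dict(A=(.551,.2879),B=(.5736,.2015),C=(.4675,.2629),D=(.4897,.1807)).items():
    u,v=proj(c,(*q,.191)); yy,xx=np.mgrid[:384,:512]; m=((xx-u)**2+(yy-v)**2<14**2)&(g<50)
    P=np.array([onz(c,x,y,.191) for y,x in zip(*np.where(m))]); d=P-P.mean(0); w,V=np.linalg.eigh(d.T@d)
    print(n,len(P),'dir mod90',np.degrees(np.arctan2(V[1,1],V[0,1])).round(1)%90,'out',np.degrees(np.arctan2(*(P.mean(0)-q)[::-1])).round(0))
tm(c,225,295,66,120,3)
E
```

```text
A 36 dir mod90 10.5 out -81.0
B 36 dir mod90 15.400000000000006 out 26.0
C 42 dir mod90 49.4 out 34.0
D 39 dir mod90 8.299999999999997 out 106.0
 66 jjjjjjjjjjjjjjjjjjjjjjjjjjjjjjjjjjjlnooooooooooooooooooooooooooooooooo
 69 jjjjjjjjjjjjjjjjiiiihhhhhhiijjjjjjjjjjjkmnnnoooooooooooooooooooooooooo
 72 jjjjjjjjjjjjjji411122222113hjjjjjjjjjjjjjjjkmnoooooooooooooooooooooooo
 75 kjjjjjjiiiiiii75345555555556766667766777778jjjjjkkklkklmnooooooooooooo
 78 7777788i8888iijjjklllllmmmmmmmmmnnnnnnnnnnoooooooooooooooonooooooooooo
 81 jjj9jjj999jjjjjjjloooooooooooooooooooooooooooooooooooooopooooooooooooo
 84 9jj99jj999j99jjj9klnnnnnnnnnnnmllmmmnnnnnoonnnnooooooooooooooooooooooo
 87 756899999889989987788i876677778742367777789AABBABCDDoooooooooooooooooo
 90 745899999889989987hh7677888888874236888888778kmnonDDoooooooooooooooooo
 93 755899998889989986677877777777764236888888888789lnDDooooopoooooooooooo
 96 7558999988889899766787777777888632378888888888789BDDoooooponoooooooooo
 99 65589999888898998777777777778876435788888888888778BDooooopooooooppoooo
102 6558999988888898767777777777778888877788888778878ACDoooooponoooooooooo
105 8558999988888898766777777777777777877777888777888ACDooooopoooooppooopp
108 CA999999888888887667777777777777777788877777778AkBCDooooopooooooooooop
111 66555788888888888iklk8777777777777777777777789lmlBCDoooooooooooooooooo
114 55544688888888998ilnnmk9887777777777777778kmnoomkBCDoooooppoooopoooopo
117 5554469CCA9988ACB9jkkklllllk88jjj877jlllmmmmmnnl9ACDoooooppoooppoooooo
```

```bash
python3 -c "
from bench import robot
print(robot.finish_job())"
```

```text
the job is handed in; nothing more can be done
None
```

The job is handed in and no verdict came back; by my own checks, the carousel is locked home, all four jars stand in their own pockets with caps at their stops, and the sieve, fossil and brush were not touched, though jar B tipped while its cap was being tightened and had to be stood up again and re-seated.

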